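# Seat the lamp, fold the jig shut, pin it and hold it pressed

## Robot

A 6-joint arm with a two-finger parallel gripper is mounted at the origin on a cart in front of the work surface, level with it; the furniture and walls round the work are solid. World frame = base frame: x ahead of the robot, y to its left, z up, the work surface at z = 0. Lengths are in mm, angles in rad, forces in N, time in s.
With the tool pointing down it reaches from about 350 to 775 mm from the base axis. Payload 7.3 kg.
Tool frame: the origin (TCP) lies at the centre of the arm's flange, where the gripper is bolted on; the fingertips stand 178 mm ahead of it and the grasp point (between the pads) lies 159 mm ahead of it; z points along the fingers, y is the direction in which the jaws open and shut (so a half turn about z gives the same grasp; the last joint's range is limited). The gripper opens to 92 mm and grips with 3 to 60 N. Pads are 19 mm wide; open, the fingers measure 130 mm over their backs; the gripper's body (75 mm by 190 mm) begins 47 mm behind the grasp point.
Start: joints at [-1.292, 0.342, 1.524, -0, 1.275, -0.146], TCP at [216.392, -478.333, 404.741] pointing down, gripper open.
Joint ranges: [-2.53, 2.53], [-0.77, 2.02], [0.04, 2.7], [-1, 4.14], [0.28, 2.66], [-3.11, 3.11]. Speed limits (rad/s): [2.57, 2.57, 3.14, 3.14, 3.14, 3.14].

## Interface

Orientations are given as [roll, pitch, yaw] about the fixed x, y, z axes, in that order (R = Rz(yaw) Ry(pitch) Rx(roll)).
In Python, from plant import status, viewer, ticket gives the robot as it stands.
- The arm moves only by the tool play_rows, never from a script. Its argument "commands" is a list of rows, each an object with "offset": the shift along the tool's x, y, z in m, a list of three; "twist": the turn about the tool's z in degrees. A call has 1 to 5 rows; each row shifts and turns the commanded pose from where the row before left it, along the tool's axes as they then stand; what a row does not reach is not made up. A row lasts 1/10 s, in which the tool goes at most 50 mm and 8.59 degrees, less where a joint would pass 70% of its speed; a pose out of reach is approached as far as the arm can. A call with a gripper value outside its range is refused whole. "jaw" is the closure in counts, from 0 (fully open) to 255 (shut), set as the call begins (left out, the last holds). The fingers move at their own pace and stop on an object; the grip force is fixed at half the most. Time passes only in rows, so rows that do not move let the fingers close. It gives the time, the measured TCP pose, the force and the opening at its end, in the units of the state.
- status.get_obs(): the state, without advancing time (a new reading comes with each control period).
- viewer.capture(name): name is "scene" or "top" or "wrist"; returns the picture (420x560x3 uint8, red, green, blue); there is no depth.
- viewer.camera_params(name): a dict with "fov_y" (degrees; the focal length in pixels is half the picture's height over the tangent of half this angle, whatever the lens; pixels are square), "cx", "cy" (the principal point, pixels), "rvec" (rotation vector, rad) and "tvec" (3), from world to camera coordinates, as OpenCV has them; the wrist camera has in their place "T_tool_cam" (4x4, takes a point from camera to tool coordinates, whose origin is the TCP and whose axes are the flange's). Camera axes: x right, y down, z forward; pixel columns grow to the right and rows downward; lengths in mm; the calibration is good to about 2 mm. A picture is of the moment at which its call begins: read the wrist's pose just before it. camera_params takes no time and is no camera call.
- ticket.close_job(): hands the job in, once; it reports no verdict.
The state is a dict: "time": time; "joint_positions": joint angles; "dq": joint speeds; "tau": joint torques, N m; "tool_pos": TCP position; "tcp_rot": TCP orientation; "contact_force": force on the tool from outside, world axes, zero at the start; "moment": the same for the moment, N m; "grip_width": finger opening in mm.
Only numpy, scipy, OpenCV 4.12 (cv2) and the standard library are available. Lean on these libraries where they do the work, as an engineer would, in place of code of your own. Each camera call takes 0.05 s, during which the arm holds its last target.

## Task

Push the lamp along the trough of the hinged jig until you feel it stop against the end block, then fold the jig's cover down over it. Take the locking pin from its stand, push it through the cover's hole into the post below and press until its collar holds the cover fully shut against the springs. Finish like that: keep the pin in the fingers and keep pressing; do not let go, and leave the timer and dropper bottle where they are.

Things in the scene. Friction and masses are not known exactly. Their poses are not given: they have to be found in the camera images.
- jig: metal lamp jig fixed to the worktop: grey base plate 145 x 205 x 12 mm (x -68 to +77, y +-103) with a hinged aluminium cover. Origin on the worktop; its +x points away from the robot, towards the hinge; +y runs along the white V trough to the end block. The trough lies at x = +10 mm, y -70 to +80 mm.
- stop_face (a point): centre of the end block's face that the lamp must touch, on the lamp's axis, 36 mm above the worktop; the block is 50 mm wide, top at 56 mm. The lamp is pushed towards it along the jig's +y.
- trough_open_end (a point): point on the lamp's axis above the trough's open (jig -y) end, 36 mm above the worktop. Beyond it only the base plate (12 mm high) lies below, so fingers can come down there behind the lamp.
- hinge_line (a point): middle of the cover's hinge axis, which runs along the jig's y, 57 mm above the worktop, at x = +60 mm of the jig; the hinge posts under it reach 63 mm.
- post_hole (a point): centre of the mouth of the hole in the square pin post (32 mm wide) at the jig's x = -45 mm, y = 0: a vertical 15 mm hole, chamfered, mouth 53 mm above the worktop, 41 mm deep. 42 mm to either side a spring plunger pushes the cover's free edge up about 9 mm; pressing the cover fully shut takes about 11 N (at most 15 N) at the pin hole.
- cover (a joint): angle of the cover, rad: 0 = fully shut (level), about 0.08 = resting on the springs, 1.57 = upright; starts at 1.7 to 1.95, leaning away from the robot; stop at 2.1. Stiff hinge: it stays where it is left, needs 1 to 3 N at the free edge to turn. Aluminium plate 10 mm thick, 120 mm from hinge axis to free edge, 172 mm wide along y; shut, its underside is at 57 mm, its top at 67 mm.
- cover_hole (a point): centre of the cover's 16 mm pin hole, on the face that is on top when shut and looks away from the robot when open; 105 mm from the hinge axis, at mid width. The cover also has a window 38 x 104 mm over the lamp.
- cover_edge (a point): middle of the cover's free edge, half way through its thickness. A small plate 34 mm deep hangs from the underside near the jig's -y end (y -83 to -79 mm) and comes down behind the lamp; it lands on the lamp if the lamp is not pushed home.
- lamp: hollow-cathode lamp: glass tube with a black base, 37 mm diameter, lying in the trough, axis 36 mm above the worktop. Origin 18 mm below the axis; its own +y points to the base, which is at the jig's -y end. Black base's end face 64 mm from the origin, then a white stub 12 mm wide to 75 mm; glass end at -76 mm. Starts 12 to 28 mm short of the end block; 0.1 kg, slides with 1 to 2 N.
- stand: grey plastic block 56 x 56 x 50 mm fixed to the worktop, with the pin standing in its 15 mm square hole; origin under its centre. To the left or right of the jig.
- pin: locking pin, 84 mm long, standing upright: steel shank 12 mm diameter, 42 mm long, tip tapered; steel collar 30 mm diameter from 42 to 47 mm; black round grip 18 mm diameter from 47 to 84 mm. Origin at the tip, z up the pin. In the stand its tip is 8 mm above the worktop (grip top 92 mm). Fully home in the shut jig the collar's underside is at 67 mm, the tip at 25 mm. 60 g.
- clock: bystander: small white bench timer, 39 x 68 mm, 62 mm tall; origin under its centre. Leave it.
- dropper: bystander: amber dropper bottle 30 mm wide, 75 mm tall; origin under its centre. Leave it.
Mind the look-alikes: they are no part of the job. Leave any orange look-alike of the lamp alone.

How it is judged (in metres and radians):
On the way, in this order (a step that is already met when the one before it is completed fails the run):
1. the lamp is pushed up to the end block while the cover is still open (y of lamp in the frame of jig above 0 m and value of joint cover above 0.5 rad), for 0.2 s.
2. the cover is folded down onto its springs (value of joint cover below 0.13 rad), for 0.2 s.
At the end, for the whole second after the job is handed in: the cover is within 0.03 rad of fully shut (its springs would lift it otherwise), the lamp is within 4 mm of the end block, the pin stands upright through the cover into the post with its collar within 4 mm of home, and the fingers still hold it with more than 2 N (value of joint cover below 0.03 rad and y of lamp in the frame of jig above -0.001 m and horizontal distance between pin and post_hole below 0.004 m and z of pin in the frame of jig below 0.029 m and angle between pin's own z axis and vertical below 0.12 rad and contact force between the fingers and pin above 2 N and linear speed of pin below 0.02 m/s); the arm keeps its last pose, push and grip.
It fails at once if the timer or the dropper bottle was disturbed (moved over 30 mm) (distance of any of clock, dropper from where it was at the start of the episode above 0.03 m).
It fails at once if the lamp was lifted or knocked out of the trough (z of lamp in the frame of jig above 0.035 m or z of lamp in the frame of jig below 0.008 m).
It also fails if it takes over 64 s, if anything falls off the work surface, if the arm or the gripper's body presses on something with over 40 N, if the wrist force passes 120 N, or if a joint passes its speed limit or range.

## Working session

There is one attempt and no reset: what is moved stays moved. The work goes in short steps, Python scripts to look and compute and a tool call to move; the robot and the scene stay as the last step left them, time stands still between calls to the robot, and variables do not carry over. Pictures are saved under pics/ and viewed, and the job is handed in when it is done.

Besides the shell and the picture viewer there is one more tool, called after "Request:" as name([rows], argument=value, ...), one row to a line, values as JSON. play_rows: Moves the arm, as the interface text tells. Its arguments: {"type":"object","properties":{"commands":{"type":"array"},"jaw":{"type":"number"}},"required":["commands"]}

```bash
ls; mkdir -p pics
python3 - <<'E'
from plant import status, viewer
import cv2
o=status.get_obs(); print(o)
for n in ["scene","top","wrist"]:
    print(n, viewer.camera_params(n))
    im=viewer.capture(n); cv2.imwrite(f"pics/{n}0.png",cv2.cvtColor(im,cv2.COLOR_RGB2BGR))
E
```

```text
pics
{'time': 0.0, 'joint_positions': array([-1.29202504e+00,  3.42720269e-01,  1.52505252e+00,  4.31395327e-05,
        1.27540199e+00, -1.45962354e-01]), 'dq': array([ 3.60130387e-04,  6.60846009e-04, -5.86782695e-05,  1.76228992e-04,
        1.53915775e-05,  1.71007543e-03]), 'tau': array([ 1.21108067e-03, -4.31244314e+01, -2.44221336e+01,  7.17716594e-02,
        5.58433158e-02, -1.21035473e-04]), 'tool_pos': array([ 216.34406425, -478.19157426,  404.03363261]), 'tcp_rot': array([-3.14003335e+00, -2.70923813e-04,  4.24720835e-01]), 'contact_force': array([ 0.24880102,  0.67152514, -0.53999195]), 'moment': array([ 0.04184739,  0.04982249, -0.00101589]), 'grip_width': 91.89604950448846}
scene {'fov_y': 43.17160857523572, 'cx': 279.2550120604522, 'cy': 210.33430043796784, 'rvec': array([ 0.82484499, -2.40006271,  1.23223281]), 'tvec': array([ 478.88916699,  231.83454372, 1050.59818393])}
top {'fov_y': 53.127623106326325, 'cx': 281.29651205722723, 'cy': 208.19553037936, 'rvec': array([ 2.14428228, -2.1319899 ,  0.14730118]), 'tvec': array([  58.72600525,  580.78270194, 1048.75946064])}
wrist {'fov_y': 65.47881333840152, 'cx': 278.3746335385126, 'cy': 210.95552281934624, 'T_tool_cam': array([[ 3.96187457e-04, -9.57043407e-01, -2.89944410e-01,
         7.76363061e+01],
       [ 9.99999441e-01,  9.47846045e-05,  1.05356146e-03,
         1.67441353e-01],
       [-9.80821778e-04, -2.89944666e-01,  9.57042909e-01,
         1.88223724e+01],
       [ 0.00000000e+00,  0.00000000e+00,  0.00000000e+00,
         1.00000000e+00]])}
```

View pics/scene0.png

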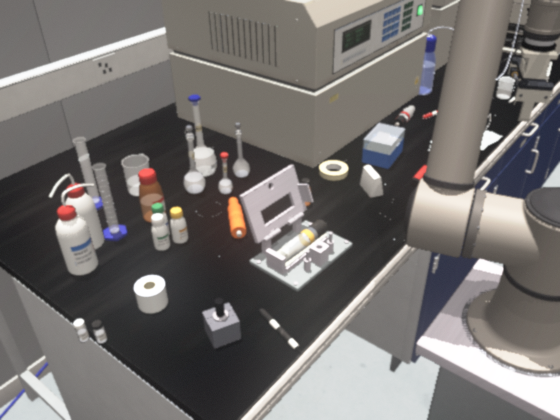

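View pics/top0.png

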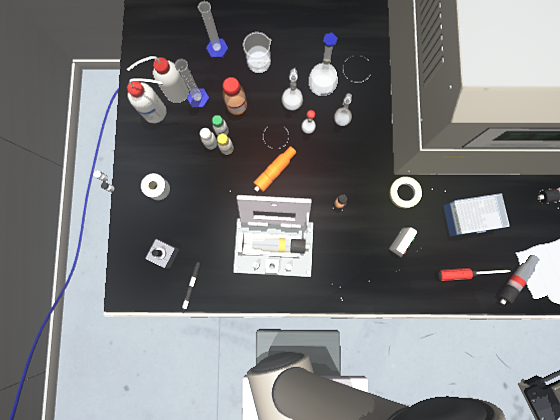

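View pics/wrist0.png

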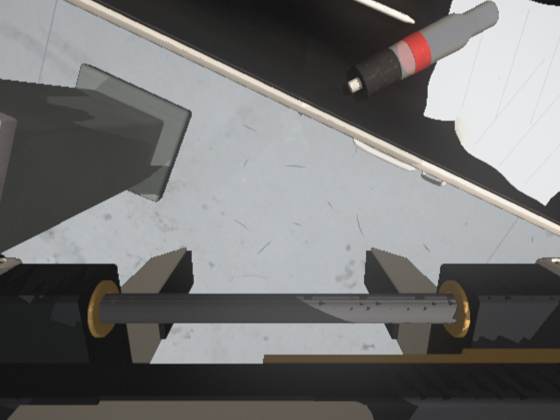

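The scene view has the jig at about (295,240), with its lamp on the V trough. The stand and pin are at (222,322), the timer at (371,180) and the dropper at (305,190).

The top view has the jig at (273,245), the lamp at (275,245) with its black base on the right, the stand and pin at (160,252), the timer at (403,241) and the dropper at (340,201).

Things that could be mistaken for the lamp, in the top view:
- the orange look-alike at (274,170)
- the grey and red tool at (520,280)

For the pin, it is the marker at (191,285). I choose the lamp in the jig trough and the pin in the grey block, and will check both in close crops.

```bash
cat > h.py <<'E'
import numpy as np, cv2
from plant import status, viewer
from scipy.spatial.transform import Rotation as R
def cam(n, obs=None):
    p=viewer.camera_params(n); f=210/np.tan(np.radians(p['fov_y']/2))
    K=np.array([[f,0,p['cx']],[0,f,p['cy']],[0,0,1]])
    if n!='wrist':
        Rm=cv2.Rodrigues(p['rvec'])[0]; t=np.array(p['tvec'])
        return K,Rm,t
    o=obs or status.get_obs()
    T=np.eye(4); T[:3,:3]=R.from_euler('xyz',o['tcp_rot']).as_matrix(); T[:3,3]=o['tool_pos']
    M=np.linalg.inv(T@np.array(p['T_tool_cam']))
    return K,M[:3,:3],M[:3,3]
def back(c,uv,z):
    K,Rm,t=c; d=Rm.T@np.linalg.inv(K)@np.array([uv[0],uv[1],1.]); o=-Rm.T@t
    return o+d*(z-o[2])/d[2]
def proj(c,P):
    K,Rm,t=c; P=np.atleast_2d(P); q=(Rm@P.T).T+t; q=(K@q.T).T; return q[:,:2]/q[:,2:]
def save(im,name,crop=None,s=1,gr=0):
    im=cv2.cvtColor(im,cv2.COLOR_RGB2BGR)
    if crop: x0,y0,x1,y1=crop; im=im[y0:y1,x0:x1]
    im=cv2.resize(im,None,fx=s,fy=s,interpolation=cv2.INTER_CUBIC)
    if crop and gr:
        for x in range((x0//gr+1)*gr,x1,gr):
            cv2.line(im,((x-x0)*s,0),((x-x0)*s,5),(0,255,0),1); cv2.putText(im,str(x),((x-x0)*s,15),0,.35,(0,255,0),1)
        for y in range((y0//gr+1)*gr,y1,gr):
            cv2.line(im,(0,(y-y0)*s),(5,(y-y0)*s),(0,255,0),1); cv2.putText(im,str(y),(6,(y-y0)*s),0,.35,(0,255,0),1)
    cv2.imwrite('pics/'+name,im)
E
python3 - <<'E'
from h import *
im=cv2.cvtColor(cv2.imread('pics/top0.png'),cv2.COLOR_BGR2RGB)
save(im,'c1.png',(225,190,325,290),6,10)
save(im,'c2.png',(135,225,215,315),6,10)
c=cam('top')
for n,p in dict(jl=(234,273),jr=(312,276)).items(): print(n,back(c,p,12))
print(back(c,(160,252),92))
im=cv2.cvtColor(cv2.imread('pics/scene0.png'),cv2.COLOR_BGR2RGB)
save(im,'c3.png',(230,160,360,290),5,10)
E
```

```text
jl [412.89259558 185.27870005  12.        ]
jr [406.50633819 -18.93123189  12.        ]
[462.97426894 358.55520051  92.        ]
```

View pics/c1.png

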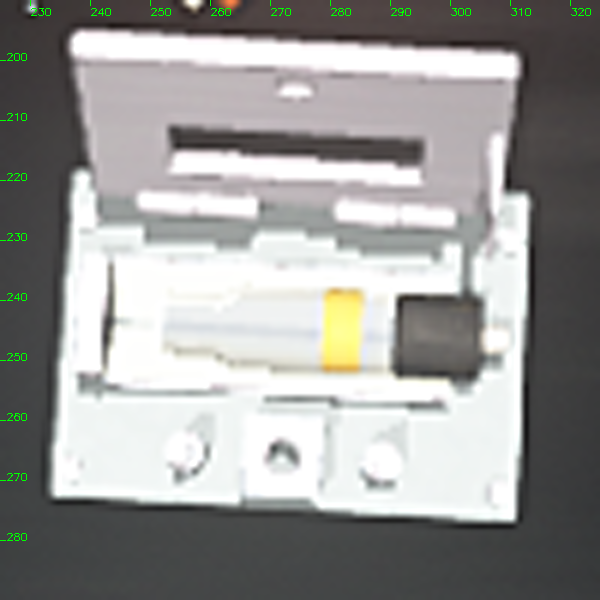

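View pics/c2.png

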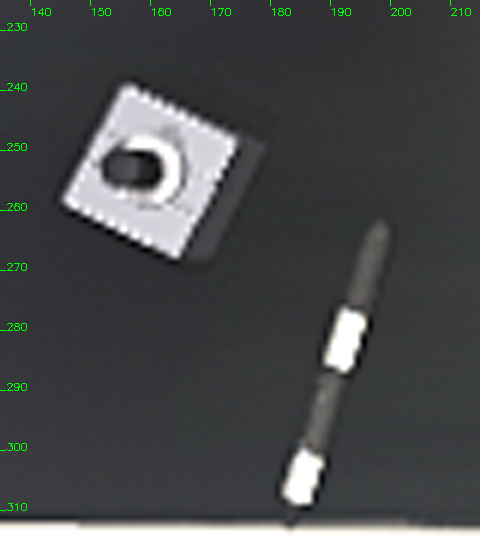

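View pics/c3.png

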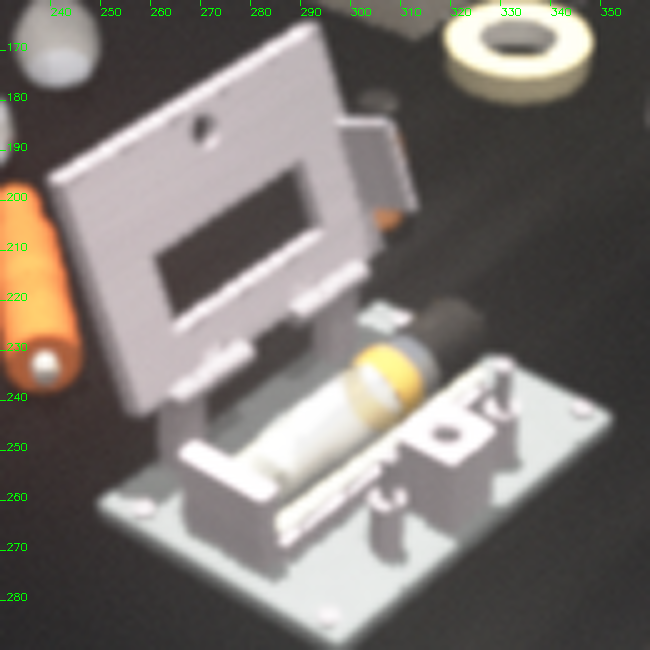

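The crops settle the choices: the jig lamp is clear glass with a yellow band and a black base on the right, and the pin is the black grip in the grey block at about (156,252). I'll fit the jig pose and cover angle with both cameras.

```bash
cat > fit.py <<'E'
from h import *
from scipy.optimize import least_squares
ct,cs=cam('top'),cam('scene')
def J(p,L):
    L=np.atleast_2d(L); c,s=np.cos(p[2]),np.sin(p[2])
    return np.c_[p[0]+c*L[:,0]-s*L[:,1], p[1]+s*L[:,0]+c*L[:,1], L[:,2]]
def cov(a,r,y,z): # plate coords: r from hinge, z above hinge axis when shut(offset)
    # shut direction -x; opens up & over
    return [60-r*np.cos(a)+z*np.sin(a), y, 57+r*np.sin(a)+z*np.cos(a)]
L=[[-68,103,12],[-68,-103,12],[77,103,12],[77,-103,12],[-45,0,53]]
T=[(233.3,272.8),(311,276.8),(238,218),(312.8,222),(272,266)]
Ls=[[-68,103,12],[-68,-103,12],[77,103,12],[-45,0,53]]
S=[(297,289),(352,243),(249.5,260.5),(319.5,246.5)]
# cover: hinge-side face is underside z=0, top z=10
def res(p):
    r=[proj(ct,J(p,L))-T, proj(cs,J(p,Ls))-S]
    a=p[3]
    r.append(proj(cs,J(p,[cov(a,120,86,0),cov(a,120,-86,0),cov(a,105,0,5)]))-[(240,196),(292,166),(270.5,185.5)])
    r.append(proj(ct,J(p,[cov(a,120,86,0),cov(a,120,-86,0)]))-[(237,199),(310.5,203)])
    return np.concatenate(r).ravel()
f=least_squares(res,[470,80,0,1.8],loss='soft_l1')
p=f.x
if __name__=='__main__':
    print(p); print(np.round(res(p).reshape(-1,2),1))
    print('stop',J(p,[10,80,36]),'open',J(p,[10,-70,36]),'post',J(p,[-45,0,53]),'edge',J(p,cov(p[3],120,0,5)))
    ci=np.linalg.inv(np.array([[np.cos(p[2]),-np.sin(p[2])],[np.sin(p[2]),np.cos(p[2])]]))
    for uv,z in [((304.5,246),36),((290,246),54),((305,246),36),((309,247),36),((243,245),56)]:
        w=back(ct,uv,z); print(uv,w, ci@(w[:2]-p[:2]))
    for n,uv,z in [('standTL',(155.5,238.5),50),('TR',(174,247.5),50),('BR',(164.5,268),50),('BL',(145.5,258.5),50),('grip',(154.5,252.5),92),('collar',(159,253),55)]:
        print(n,back(ct,uv,z))
E
python3 fit.py
python3 - <<'E'
from h import *
im=cv2.cvtColor(cv2.imread('pics/scene0.png'),cv2.COLOR_BGR2RGB)
save(im,'c4.png',(190,285,260,355),8,10)
E
```

```text
[ 4.74920041e+02  8.34884721e+01 -4.62272914e-02  1.94401178e+00]
[[-0.9  0.6]
 [-0.   0.9]
 [-1.8  0.6]
 [ 0.5  0.5]
 [-0.4  0.5]
 [ 0.2 -0.9]
 [ 0.5 -1.2]
 [-1.1 -0.8]
 [-0.9 -1. ]
 [ 1.1 -0.5]
 [ 0.2 -1.7]
 [-2.2 -0.3]
 [-0.7  0. ]
 [ 0.2 -0.2]]
stop [[488.60622469 162.94090049  36.        ]] open [[481.67460037  13.10114414  36.        ]] post [[429.96811439  85.56795936  53.        ]] edge [[583.21339743  78.47879452 166.91611524]]
(304.5, 246) [483.14119634   1.55842003  36.        ] [ 11.99842806 -81.4626205 ]
(290, 246) [481.84020865  39.16982052  54.        ] [  8.96077622 -43.95151965]
(305, 246) [4.83148843e+02 2.67418467e-01 3.60000000e+01] [ 12.06572467 -82.75188955]
(309, 247) [480.63337695 -10.05105328  36.        ] [ 10.02977114 -93.17557993]
(243, 245) [483.54856338 158.61280376  56.        ] [ 5.14774668 75.44280821]
standTL [499.248937   384.48327815  50.        ]
TR [476.49420105 335.80710005  50.        ]
BR [424.43087644 357.68576695  50.        ]
BL [448.09232416 407.45169136  50.        ]
grip [461.66996364 372.04285179  92.        ]
collar [462.05188844 372.09407863  55.        ]
```

View pics/c4.png

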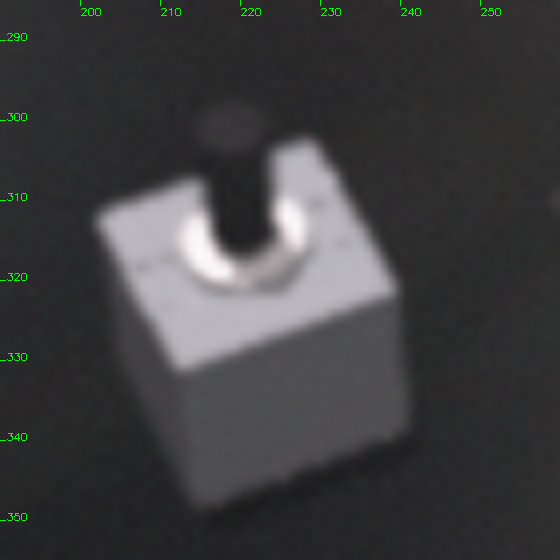

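Run:
```python
from fit import *
a=p[3]
for a in (1.9,1.944):
  for r in (30,40,50,60,70,80,90,100,110,120):
    L=cov(a,r,-81,-34); print(round(a,2),r,np.round(L),proj(cs,J(p,L))[0].round(1), 'root',proj(cs,J(p,cov(a,r,-81,0)))[0].round(1))
```

```text
1.9 30 [ 38. -81.  96.] [312.4 200.6] root [301.8 199.6]
1.9 40 [ 41. -81. 106.] [311.4 196.8] root [300.8 195.8]
1.9 50 [ 44. -81. 115.] [310.4 193. ] root [299.8 192.1]
1.9 60 [ 47. -81. 125.] [309.4 189.1] root [298.8 188.3]
1.9 70 [ 50. -81. 134.] [308.3 185.2] root [297.7 184.5]
1.9 80 [ 54. -81. 144.] [307.3 181.3] root [296.7 180.7]
1.9 90 [ 57. -81. 153.] [306.3 177.4] root [295.6 176.8]
1.9 100 [ 60. -81. 163.] [305.2 173.5] root [294.6 173. ]
1.9 110 [ 63. -81. 172.] [304.2 169.5] root [293.5 169.1]
1.9 120 [ 67. -81. 182.] [303.1 165.5] root [292.4 165.2]
1.94 30 [ 39. -81.  97.] [311.8 200. ] root [301.4 199.6]
1.94 40 [ 43. -81. 107.] [310.7 196.2] root [300.3 195.8]
1.94 50 [ 47. -81. 116.] [309.5 192.3] root [299.1 192.1]
1.94 60 [ 50. -81. 125.] [308.4 188.5] root [298.  188.3]
1.94 70 [ 54. -81. 135.] [307.2 184.6] root [296.8 184.5]
1.94 80 [ 58. -81. 144.] [306.  180.7] root [295.6 180.6]
1.94 90 [ 61. -81. 153.] [304.8 176.8] root [294.4 176.8]
1.94 100 [ 65. -81. 163.] [303.6 172.9] root [293.2 172.9]
1.94 110 [ 68. -81. 172.] [302.5 168.9] root [292.  169.1]
1.94 120 [ 72. -81. 181.] [301.3 164.9] root [290.8 165.2]
```

Jig fit: (475, 83.5), yaw -0.046, cover about 1.94 rad, lamp y about -18 mm, all within the stated ranges. The pin is at about (462, 372). Next I turn the tool to the jig's yaw.

Request:
play_rows([
  {"offset": [0, 0, 0], "twist": 8.5},
  {"offset": [0, 0, 0], "twist": 8.5},
  {"offset": [0, 0, 0], "twist": 8.5},
  {"offset": [0, 0, 0], "twist": 1.5},
  {"offset": [0, 0, 0], "twist": 0},
], jaw=255)

```text
time: 0.65
tool_pos: [216.4, -478.3, 404.6]
tcp_rot: [-3.141, 0.0, -0.044]
contact_force: [0.4, -0.7, -0.5]
grip_width: 56.3
```

```bash
cat >> fit.py <<'E'
def goto(L, ztip):
    "offset needed (m, tool axes) to bring TCP over jig point L with fingertip height ztip"
    o=status.get_obs(); q=J(p,[L[0],L[1],ztip+178])[0]-o['tool_pos']
    Rm=R.from_euler('xyz',o['tcp_rot']).as_matrix()
    print('t',round(o['time'],2),'pos',o['tool_pos'].round(1),'yawerr',round(np.degrees(o['tcp_rot'][2]-p[2]),2),'F',o['contact_force'].round(1),'w',round(o['grip_width'],1),'off mm',(Rm.T@q).round(1))
def where():
    o=status.get_obs(); c,s=np.cos(p[2]),np.sin(p[2]); d=o['tool_pos']-np.array([p[0],p[1],178])
    print('jig',np.round([c*d[0]+s*d[1],-s*d[0]+c*d[1],d[2]],1),'F',o['contact_force'].round(1),'t',round(o['time'],2))
E
python3 -c "
from fit import *
goto([1,-122],150)"
```

```text
t 0.65 pos [ 216.4 -478.3  404.6] yawerr 0.14 F [ 0.4 -0.7 -0.5] w 56.3 off mm [ 234.4 -450.5   76.7]
```

Request:
play_rows([
  {"offset": [0.0213, -0.041, 0]},
  {"offset": [0.0213, -0.041, 0]},
  {"offset": [0.0213, -0.041, 0]},
  {"offset": [0.0213, -0.041, 0]},
  {"offset": [0.0213, -0.041, 0]},
])

```text
$.commands[0]: bad value
```

Request:
play_rows([
  {"offset": [0.0213, -0.041, 0]},
  {"offset": [0.0213, -0.041, 0]},
  {"offset": [0.0213, -0.041, 0]},
  {"offset": [0.0213, -0.041, 0]},
  {"offset": [0.0213, -0.041, 0]},
])

```text
$.commands[0]: bad value
```

Request:
play_rows([
  {"offset": [0.0213, -0.041, 0]},
  {"offset": [0, 0, 0.04]},
  {"offset": [0, 0, 0.036]},
  {"offset": [0, 0, 0]},
  {"offset": [0, 0, 0]},
])

```text
$.commands[0]: bad value
```

```bash
python3 -c "
from fit import *
goto([1,-122],45)
o=status.get_obs()
save(viewer.capture('scene'),'s1.png',(200,130,380,300),4,20)
save(viewer.capture('top'),'t1.png',(200,170,380,300),4,20)
save(viewer.capture('wrist'),'w1.png')"
```

```text
t 0.65 pos [ 216.4 -478.3  404.6] yawerr 0.14 F [ 0.4 -0.7 -0.5] w 56.3 off mm [ 234.5 -450.5  181.7]
```

View pics/s1.png

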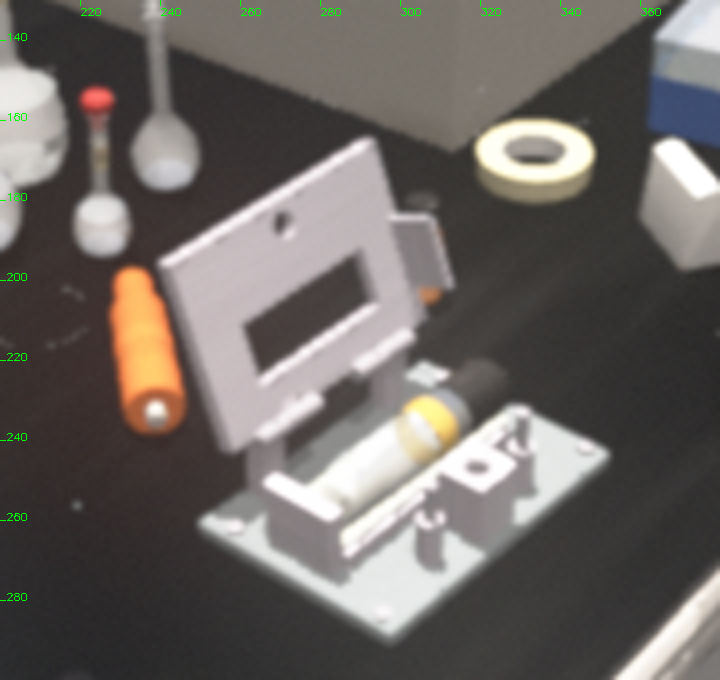

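View pics/w1.png

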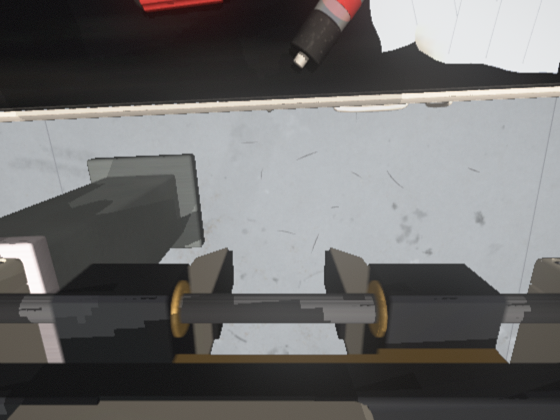

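All three moves were refused, apparently because every row needs a twist value. The pictures show the jig unchanged. I'll retry with twist included.

Request:
play_rows([
  {"offset": [0.0213, -0.041, 0], "twist": 0},
  {"offset": [0.0213, -0.041, 0], "twist": 0},
  {"offset": [0.0213, -0.041, 0], "twist": 0},
  {"offset": [0.0213, -0.041, 0], "twist": 0},
  {"offset": [0.0213, -0.041, 0], "twist": 0},
])

```text
time: 1.3
tool_pos: [332.8, -276.8, 404.9]
tcp_rot: [3.141, -0.0, -0.045]
contact_force: [0.5, -1.0, 0.1]
grip_width: 4.2
```

Request:
play_rows([
  {"offset": [0.0213, -0.041, 0], "twist": 0},
  {"offset": [0.0213, -0.041, 0], "twist": 0},
  {"offset": [0.0213, -0.041, 0], "twist": 0},
  {"offset": [0.0213, -0.041, 0], "twist": 0},
  {"offset": [0.0213, -0.041, 0], "twist": 0},
])

```text
time: 1.8
tool_pos: [448.8, -76.8, 405.0]
tcp_rot: [3.141, -0.001, -0.045]
contact_force: [0.8, -0.7, -0.5]
grip_width: 0.6
```

Request:
play_rows([
  {"offset": [0.0213, -0.041, 0], "twist": 0},
  {"offset": [0, 0, 0.04], "twist": 0},
  {"offset": [0, 0, 0.036], "twist": 0},
  {"offset": [0, 0, 0], "twist": 0},
  {"offset": [0, 0, 0], "twist": 0},
])

```text
time: 2.3
tool_pos: [471.6, -38.9, 329.2]
tcp_rot: [-3.142, 0.001, -0.046]
contact_force: [0.7, -0.1, 0.4]
grip_width: -0.1
```

```bash
python3 -c "
from fit import *
goto([1,-122],45)
o=status.get_obs()
save(viewer.capture('scene'),'s2.png',(200,100,400,300),3,20)
save(viewer.capture('wrist'),'w2.png')"
```

```text
t 2.3 pos [471.6 -38.9 329.2] yawerr 0.03 F [ 0.7 -0.1  0.4] w -0.1 off mm [ -1.3  -0.4 106.2]
```

View pics/s2.png

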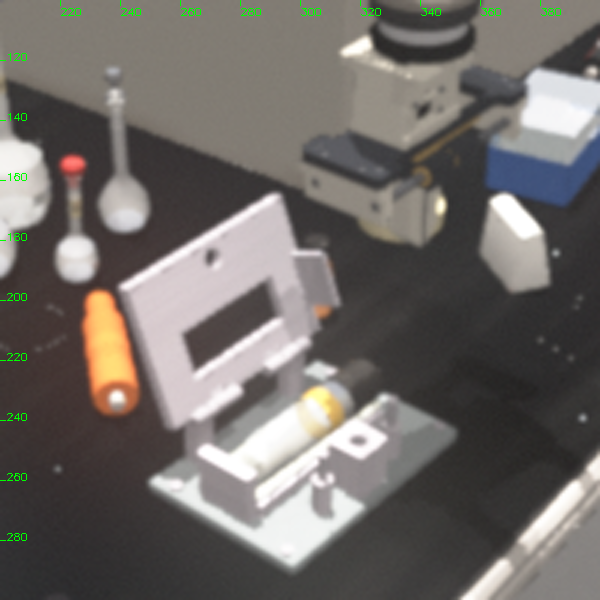

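View pics/w2.png

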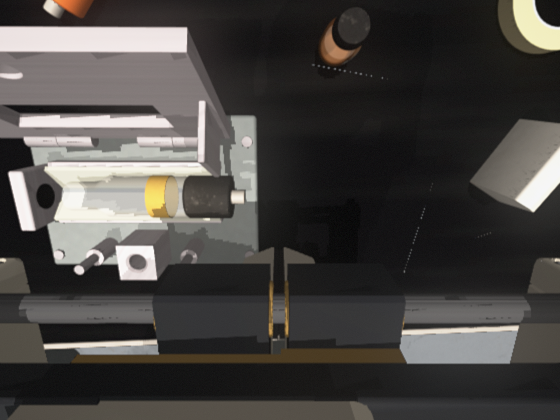

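The wrist view shows the lamp's base end at (235,197), the stub end at (245,197), the post hole at (138,262) and the end block at the left. I'll cross-check the jig fit against it.

```bash
python3 -c "
from fit import *
c=cam('wrist')
im=cv2.cvtColor(cv2.imread('pics/w2.png'),cv2.COLOR_BGR2RGB)
save(im,'w2c.png',(0,90,270,290),3,20)
for n,L in dict(post=[-45,0,53],c1=[-68,-103,12],c2=[77,-103,12],stub0=[10,-93,36],tr=[10,-70,36],p1=[-61,-16,53],p2=[-29,-16,53],p3=[-61,16,53],p4=[-29,16,53],blk=[10,80,36],blkL=[-15,80,56]).items(): print(n,proj(c,J(p,L))[0].round(1))
"
```

```text
post [136.1 264.1]
c1 [257.8 266.9]
c2 [254.9 117.6]
stub0 [243.1 197.9]
tr [216.7 197.9]
p1 [156.5 280.6]
p2 [152.5 247.1]
p3 [120.3 280.7]
p4 [115.1 247.1]
blk [ 44.4 198. ]
blkL [ 34.2 233. ]
```

View pics/w2c.png

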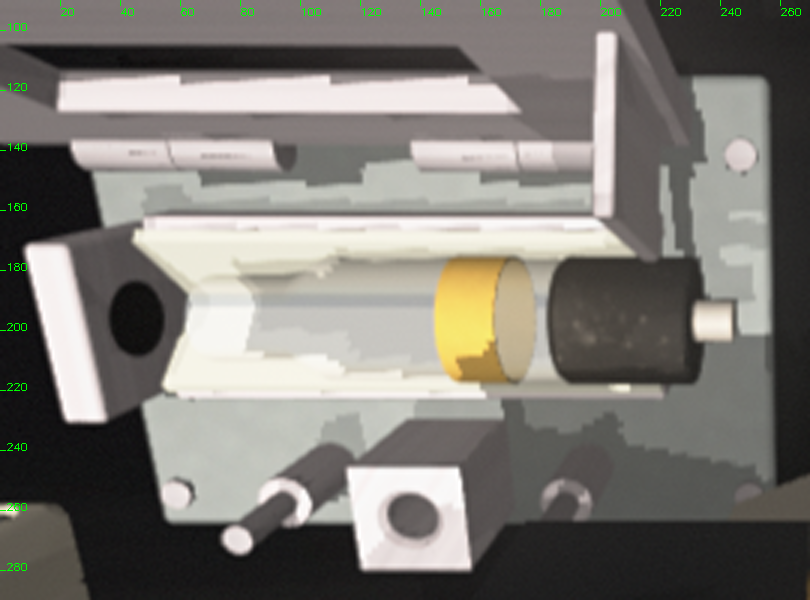

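The fit agrees to about 2 mm. I descend behind the lamp with the tips at 45 mm, above the stub and level with the base's upper half.

Request:
play_rows([
  {"offset": [-0.001, 0, 0.04], "twist": 0},
  {"offset": [0, 0, 0.04], "twist": 0},
  {"offset": [0, 0, 0.026], "twist": 0},
  {"offset": [0, 0, 0], "twist": 0},
])

```text
time: 2.8
tool_pos: [470.0, -39.0, 221.6]
tcp_rot: [-3.141, 0.003, -0.047]
contact_force: [-0.8, -0.2, 0.0]
grip_width: 0.4
```

```bash
python3 -c "
from fit import *
goto([1,-122],45)
save(viewer.capture('scene'),'s3.png',(240,100,400,300),3,20)
save(viewer.capture('wrist'),'w3.png')"
```

```text
t 2.8 pos [470.  -39.  221.6] yawerr -0.05 F [-0.8 -0.2  0. ] w 0.4 off mm [ 0.3 -0.6 -1.4]
```

View pics/s3.png

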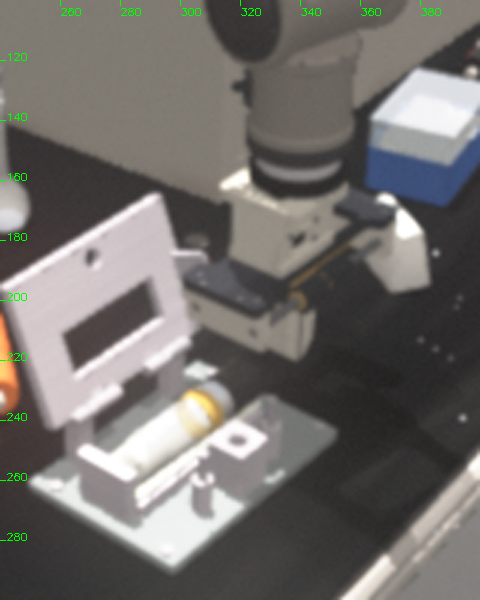

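View pics/w3.png

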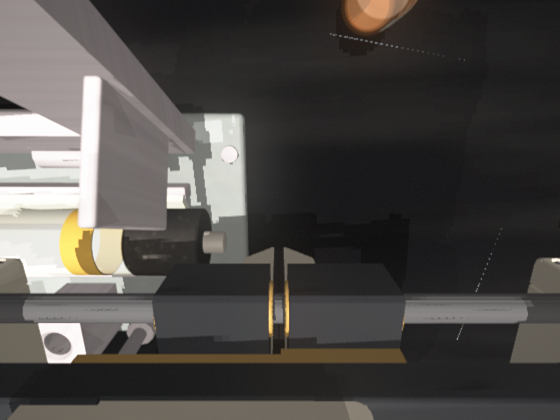

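Clear of the cover's hanging plate (bottom corner about (90,225)) with roughly 13 mm to spare. Now I push along jig +y, which is tool -y.

Request:
play_rows([
  {"offset": [0, -0.005, -0.001], "twist": 0},
  {"offset": [0, -0.005, 0], "twist": 0},
  {"offset": [0, -0.004, 0], "twist": 0},
  {"offset": [0, -0.003, 0], "twist": 0},
  {"offset": [0, -0.003, 0], "twist": 0},
])

```text
time: 3.4
tool_pos: [471.4, -18.3, 224.0]
tcp_rot: [3.141, -0.001, -0.046]
contact_force: [-0.8, 0.1, -0.6]
grip_width: 0.5
```

Request:
play_rows([
  {"offset": [0, -0.002, 0], "twist": 0},
  {"offset": [0, -0.002, 0], "twist": 0},
  {"offset": [0, -0.002, 0], "twist": 0},
  {"offset": [0, -0.002, 0], "twist": 0},
  {"offset": [0, -0.002, 0], "twist": 0},
])

```text
time: 3.9
tool_pos: [471.8, -8.7, 223.7]
tcp_rot: [3.141, -0.0, -0.046]
contact_force: [0.6, -1.9, 0.5]
grip_width: 0.3
```

```bash
python3 -c "
from fit import *
where()
save(viewer.capture('wrist'),'w4.png')"
```

```text
jig [  1.1 -92.2  45.7] F [ 0.6 -1.9  0.5] t 3.9
```

View pics/w4.png

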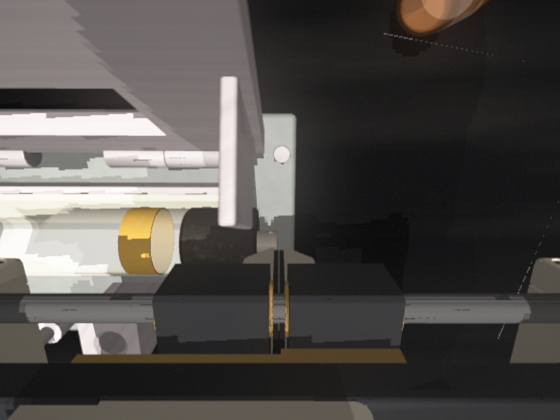

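The base end is at (259,240), next to the finger, and the force is -1.9 N: contact is starting.

Request:
play_rows([
  {"offset": [0, -0.002, 0], "twist": 0},
  {"offset": [0, -0.002, 0], "twist": 0},
  {"offset": [0, -0.002, 0], "twist": 0},
  {"offset": [0, -0.002, 0], "twist": 0},
  {"offset": [0, -0.002, 0], "twist": 0},
])

```text
time: 4.45
tool_pos: [472.3, 1.5, 223.7]
tcp_rot: [3.141, -0.0, -0.046]
contact_force: [0.4, -1.7, 0.7]
grip_width: 0.1
```

Request:
play_rows([
  {"offset": [0, -0.002, 0], "twist": 0},
  {"offset": [0, -0.002, 0], "twist": 0},
  {"offset": [0, -0.001, 0], "twist": 0},
  {"offset": [0, -0.001, 0], "twist": 0},
  {"offset": [0, 0, 0], "twist": 0},
])

```text
time: 4.95
tool_pos: [472.5, 7.4, 223.7]
tcp_rot: [3.142, -0.0, -0.046]
contact_force: [-0.7, -1.7, 0.2]
grip_width: 0.5
```

```bash
python3 -c "
from fit import *
where()
save(viewer.capture('wrist'),'w5.png')
save(viewer.capture('top'),'t5.png',(220,190,330,290),6,20)"
```

```text
jig [  1.1 -76.1  45.7] F [-0.7 -1.7  0.2] t 4.95
```

View pics/w5.png

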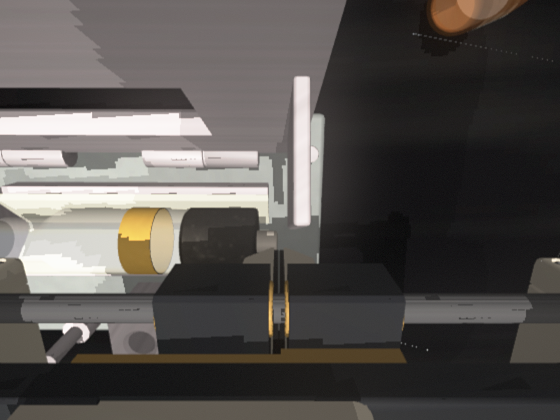

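View pics/t5.png

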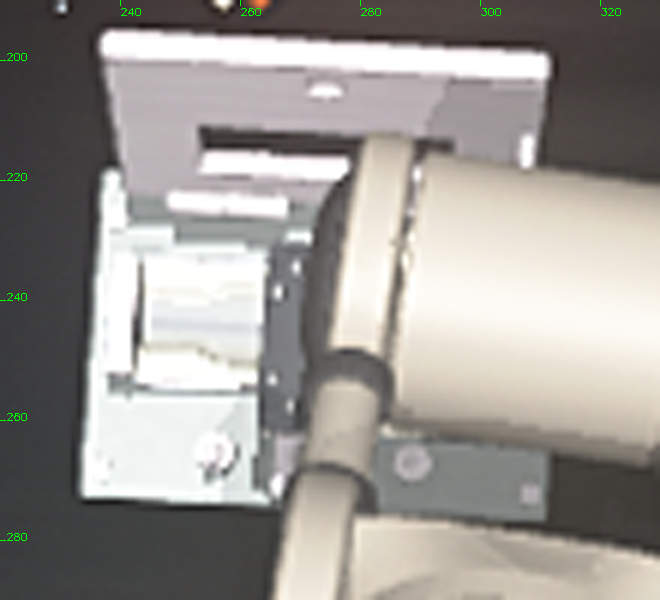

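The lamp keeps the same place in the wrist view, so it is sliding with the finger at about 1.7 N. I go on in finer steps.

Request:
play_rows([
  {"offset": [0, -0.001, 0], "twist": 0},
  {"offset": [0, -0.001, 0], "twist": 0},
  {"offset": [0, -0.001, 0], "twist": 0},
  {"offset": [0, 0, 0], "twist": 0},
])

```text
time: 5.45
tool_pos: [472.6, 10.4, 223.7]
tcp_rot: [3.142, 0.0, -0.046]
contact_force: [0.0, -1.3, -0.3]
grip_width: 0.3
```

Request:
play_rows([
  {"offset": [0, -0.001, 0], "twist": 0},
  {"offset": [0, -0.001, 0], "twist": 0},
  {"offset": [0, 0, 0], "twist": 0},
])

```text
time: 5.75
tool_pos: [472.8, 11.8, 223.8]
tcp_rot: [3.14, -0.0, -0.046]
contact_force: [-0.2, -6.6, 0.4]
grip_width: 0.3
```

Request:
play_rows([
  {"offset": [0, -0.0015, 0], "twist": 0},
  {"offset": [0, 0, 0], "twist": 0},
  {"offset": [0, 0, 0], "twist": 0},
])

```text
time: 6.05
tool_pos: [472.9, 12.7, 223.9]
tcp_rot: [3.139, -0.0, -0.046]
contact_force: [-1.1, -12.0, 2.3]
grip_width: -0.3
```

```bash
python3 -c "
from fit import *
where()
save(viewer.capture('scene'),'s6.png',(220,160,340,290),5,20)
save(viewer.capture('wrist'),'w6.png')"
```

```text
jig [  1.3 -70.8  45.9] F [ -1.1 -12.    2.3] t 6.05
```

View pics/s6.png

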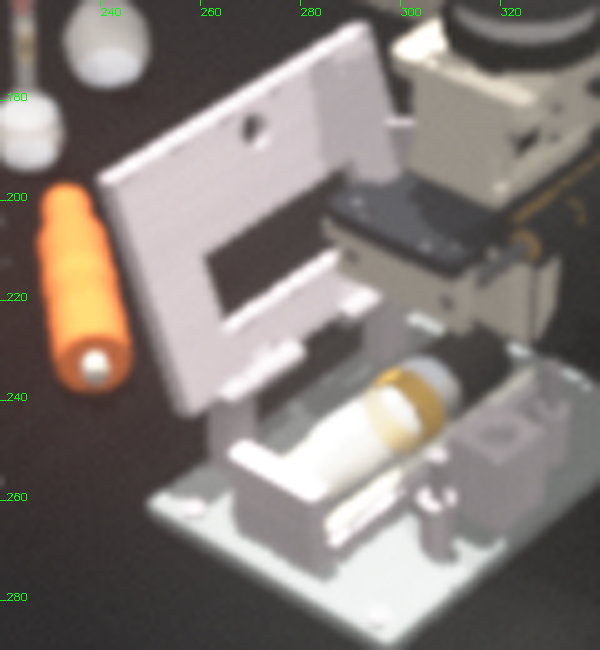

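View pics/w6.png

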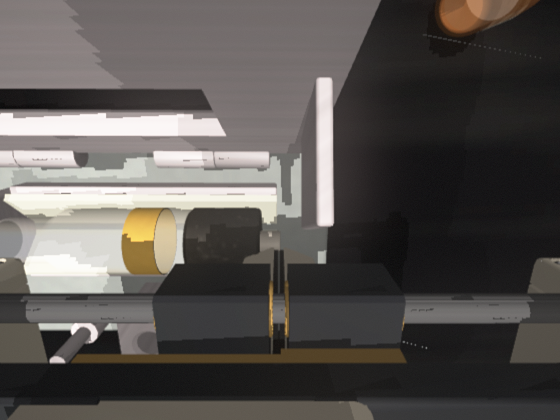

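The force rose to 12 N over the last 1.5 mm without sliding, so the lamp is home against the block. I back off and rise.

Request:
play_rows([
  {"offset": [-0.002, 0.015, 0], "twist": 0},
  {"offset": [-0.002, 0.02, 0], "twist": 0},
  {"offset": [0, 0, -0.05], "twist": 0},
  {"offset": [0, 0, -0.05], "twist": 0},
  {"offset": [0, 0, -0.05], "twist": 0},
])

```text
time: 6.65
tool_pos: [466.8, -20.9, 375.2]
tcp_rot: [-3.141, 0.001, -0.047]
contact_force: [1.2, 0.3, -0.2]
grip_width: 0.5
```

Request:
play_rows([
  {"offset": [0, 0, -0.005], "twist": 0},
  {"offset": [0, 0, 0], "twist": 0},
])

```text
time: 6.85
tool_pos: [467.2, -20.8, 380.0]
tcp_rot: [3.141, -0.004, -0.046]
contact_force: [-0.4, -0.0, -1.1]
grip_width: 0.2
```

```bash
python3 -c "
from fit import *
goto([132,0],200)
save(viewer.capture('wrist'),'w7.png')
save(viewer.capture('scene'),'s7.png',(220,160,340,290),5,20)"
```

```text
t 6.85 pos [467.2 -20.8 380. ] yawerr -0.0 F [-0.4 -0.  -1.1] w 0.2 off mm [ 134.8 -104.5    2.5]
```

View pics/w7.png

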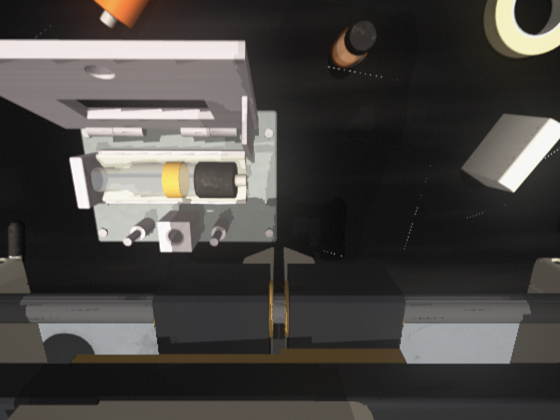

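View pics/s7.png

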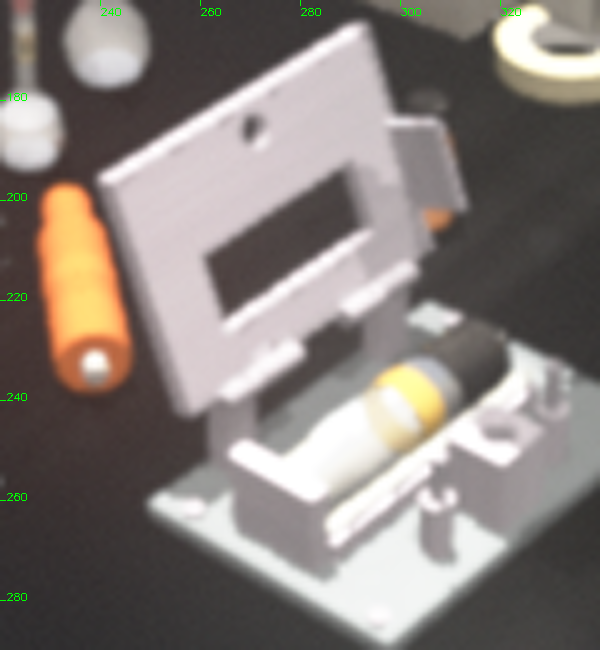

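The lamp's glass end is now at the block (scene about (280,250)), its stub is level with the trough's end, and the cover has not moved. Next I go over and behind the cover.

Request:
play_rows([
  {"offset": [0.034, -0.026, 0], "twist": 0},
  {"offset": [0.034, -0.026, 0], "twist": 0},
  {"offset": [0.034, -0.026, 0], "twist": 0},
  {"offset": [0.033, -0.026, 0], "twist": 0},
  {"offset": [0, 0, 0], "twist": 0},
])

```text
time: 7.45
tool_pos: [609.4, 79.4, 374.6]
tcp_rot: [-3.141, 0.004, -0.044]
contact_force: [0.6, -0.6, -0.0]
grip_width: 0.3
```

```bash
python3 -c "
from fit import *
goto([132,0],142)
save(viewer.capture('scene'),'s8.png',(180,90,340,260),4,20)
save(viewer.capture('wrist'),'w8.png')"
```

```text
t 7.45 pos [609.4  79.4 374.6] yawerr 0.15 F [ 0.6 -0.6 -0. ] w 0.3 off mm [-2.3  2.2 54.6]
```

View pics/s8.png

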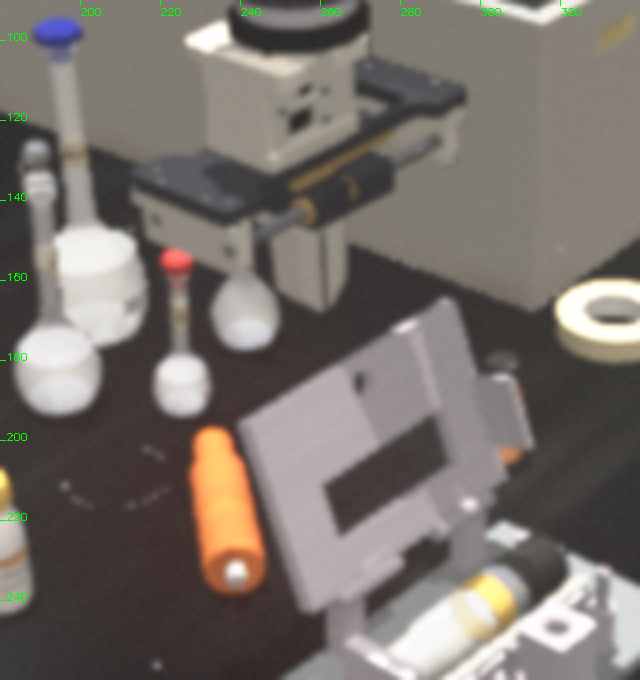

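View pics/w8.png

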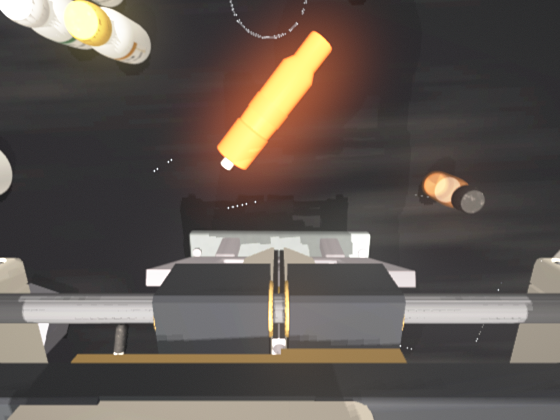

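The cover's edge is in front of the fingers with about 12 mm of room, so I descend behind it.

Request:
play_rows([
  {"offset": [0, 0, 0.02], "twist": 0},
  {"offset": [0, 0, 0.02], "twist": 0},
  {"offset": [0, 0, 0.012], "twist": 0},
  {"offset": [0, 0, 0], "twist": 0},
])

```text
time: 7.95
tool_pos: [605.9, 76.0, 324.5]
tcp_rot: [3.141, 0.005, -0.047]
contact_force: [-0.4, -0.0, 0.3]
grip_width: 0.8
```

```bash
python3 -c "
from fit import *
where()
save(viewer.capture('scene'),'s9.png',(180,90,340,260),4,20)"
```

```text
jig [131.1  -1.4 146.5] F [-0.4 -0.   0.3] t 7.95
```

View pics/s9.png

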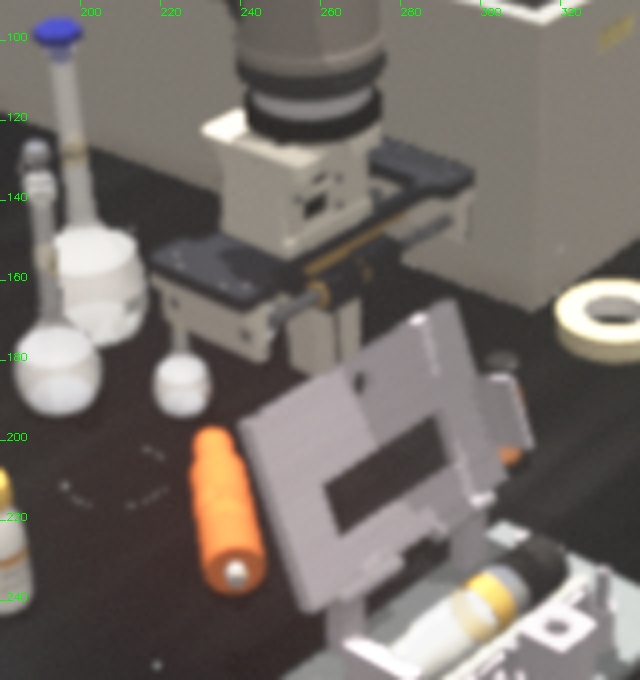

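Now I pull the cover towards the robot.

Request:
play_rows([
  {"offset": [-0.008, 0, 0], "twist": 0},
  {"offset": [-0.01, 0, 0], "twist": 0},
  {"offset": [-0.01, 0, 0], "twist": 0},
  {"offset": [-0.012, 0, 0], "twist": 0},
  {"offset": [-0.012, 0, 0], "twist": 0},
])

```text
time: 8.5
tool_pos: [554.2, 79.1, 327.9]
tcp_rot: [-3.142, -0.003, -0.046]
contact_force: [1.9, -0.7, 1.7]
grip_width: 0.4
```

```bash
python3 -c "
from fit import *
where()
save(viewer.capture('scene'),'s10.png',(180,90,340,260),4,20)"
```

```text
jig [ 79.4  -0.7 149.9] F [ 1.9 -0.7  1.7] t 8.5
```

View pics/s10.png

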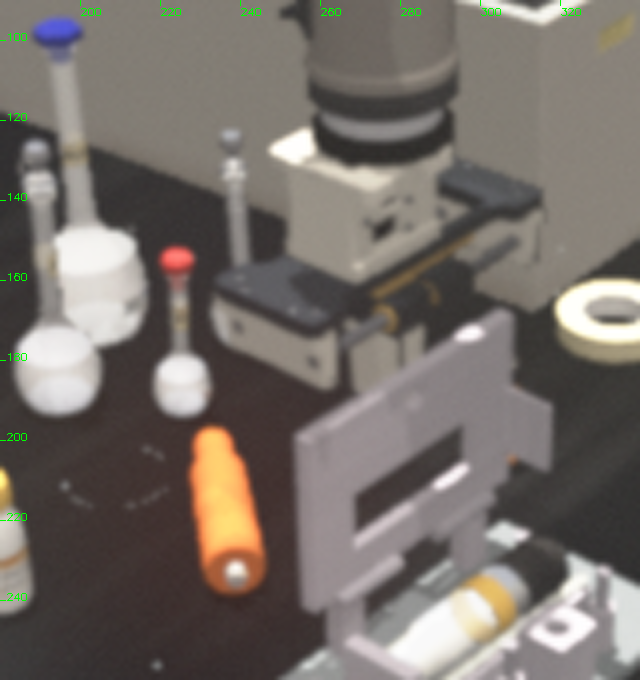

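The cover is upright, at about 2 N. I follow the arc.

Request:
play_rows([
  {"offset": [-0.012, 0, 0.001], "twist": 0},
  {"offset": [-0.012, 0, 0.002], "twist": 0},
  {"offset": [-0.013, 0, 0.004], "twist": 0},
  {"offset": [-0.013, 0, 0.005], "twist": 0},
  {"offset": [0, 0, 0], "twist": 0},
])

```text
time: 9.05
tool_pos: [503.5, 81.5, 314.7]
tcp_rot: [3.141, 0.002, -0.046]
contact_force: [-0.0, -0.9, -0.0]
grip_width: 0.6
```

```bash
python3 -c "
from fit import *
where()"
```

```text
jig [ 28.6  -0.6 136.7] F [-0.  -0.9 -0. ] t 9.05
```

Request:
play_rows([
  {"offset": [-0.011, 0, 0.007], "twist": 0},
  {"offset": [-0.0105, 0, 0.007], "twist": 0},
  {"offset": [-0.008, 0, 0.01], "twist": 0},
  {"offset": [-0.008, 0, 0.011], "twist": 0},
  {"offset": [0, 0, 0], "twist": 0},
])

```text
time: 9.55
tool_pos: [466.8, 83.1, 279.0]
tcp_rot: [3.141, 0.003, -0.046]
contact_force: [0.4, -0.2, -0.1]
grip_width: 0.5
```

```bash
python3 -c "
from fit import *
where()
save(viewer.capture('scene'),'s11.png',(200,110,360,280),4,20)"
```

```text
jig [ -8.1  -0.7 101. ] F [ 0.4 -0.2 -0.1] t 9.55
```

View pics/s11.png

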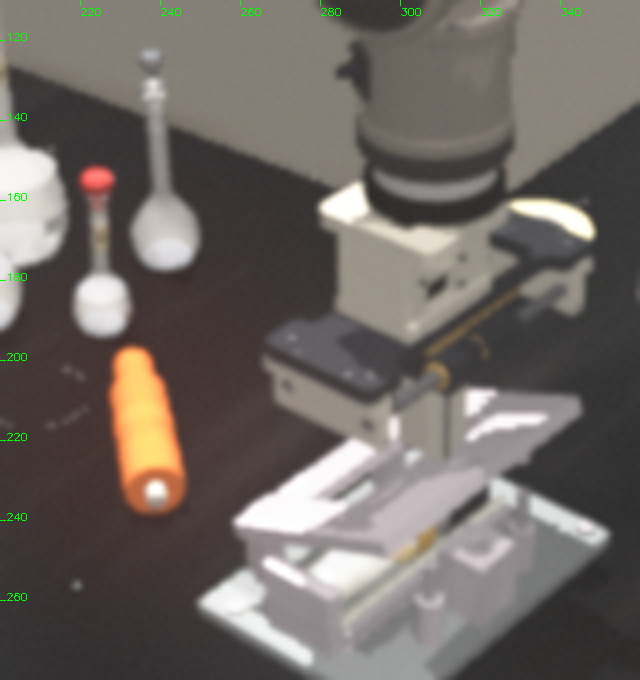

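The cover is at about 0.4 rad and follows. On to the springs, watching the force.

Request:
play_rows([
  {"offset": [-0.005, 0, 0.008], "twist": 0},
  {"offset": [-0.004, 0, 0.008], "twist": 0},
  {"offset": [-0.002, 0, 0.005], "twist": 0},
  {"offset": [0, 0, 0], "twist": 0},
])

```text
time: 10.0
tool_pos: [456.0, 83.6, 257.8]
tcp_rot: [3.141, 0.002, -0.046]
contact_force: [0.1, 1.5, 0.5]
grip_width: 0.3
```

Request:
play_rows([
  {"offset": [-0.001, 0, 0.002], "twist": 0},
  {"offset": [0, 0, 0.002], "twist": 0},
  {"offset": [0, 0, 0.0015], "twist": 0},
  {"offset": [0, 0, 0], "twist": 0},
])

```text
time: 10.4
tool_pos: [455.6, 83.7, 253.1]
tcp_rot: [3.141, 0.0, -0.046]
contact_force: [0.3, 0.4, -0.4]
grip_width: 0.6
```

```bash
python3 -c "
from fit import *
where()
save(viewer.capture('scene'),'s12.png',(200,110,360,280),4,20)"
```

```text
jig [-19.3  -0.7  75.1] F [ 0.3  0.4 -0.4] t 10.4
```

View pics/s12.png

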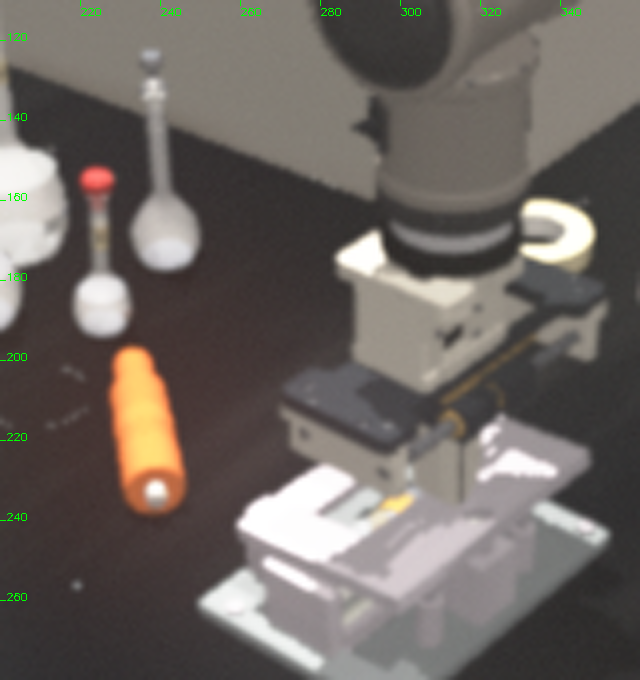

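Request:
play_rows([
  {"offset": [0, 0, 0.0015], "twist": 0},
  {"offset": [0, 0, 0.0015], "twist": 0},
  {"offset": [0, 0, 0], "twist": 0},
  {"offset": [0, 0, 0], "twist": 0},
])

```text
time: 10.85
tool_pos: [455.5, 83.7, 250.6]
tcp_rot: [3.142, -0.0, -0.046]
contact_force: [-1.9, 0.7, 4.1]
grip_width: 0.4
```

Request:
play_rows([
  {"offset": [0, 0, 0.001], "twist": 0},
  {"offset": [0, 0, 0.001], "twist": 0},
  {"offset": [0, 0, 0], "twist": 0},
  {"offset": [0, 0, 0], "twist": 0},
])

```text
time: 11.25
tool_pos: [455.3, 83.7, 248.8]
tcp_rot: [3.141, 0.0, -0.046]
contact_force: [-3.4, -0.5, 8.0]
grip_width: 0.4
```

```bash
python3 -c "
from fit import *
where()"
```

```text
jig [-19.6  -0.7  70.8] F [-3.4 -0.5  8. ] t 11.25
```

The springs are pushing back at 8 N, so the cover is at about 0.04. I lift straight up and look.

Request:
play_rows([
  {"offset": [0, 0, -0.02], "twist": 0},
  {"offset": [0, 0, -0.04], "twist": 0},
  {"offset": [0, 0, -0.04], "twist": 0},
  {"offset": [-0.03, 0, -0.03], "twist": 0},
  {"offset": [-0.03, 0, 0], "twist": 0},
], jaw=0)

```text
time: 11.75
tool_pos: [396.0, 86.5, 381.7]
tcp_rot: [-3.141, -0.008, -0.047]
contact_force: [-0.4, -0.6, -0.4]
grip_width: 35.7
```

Request:
play_rows([
  {"offset": [-0.03, 0, -0.02], "twist": 0},
  {"offset": [0, 0, 0], "twist": 0},
  {"offset": [0, 0, 0], "twist": 0},
])

```text
time: 12.05
tool_pos: [365.6, 87.9, 398.7]
tcp_rot: [-3.142, -0.002, -0.046]
contact_force: [0.3, -0.6, 0.3]
grip_width: 59.8
```

```bash
python3 -c "
from fit import *
where()
o=status.get_obs(); import pickle; pickle.dump(o,open('o13.pkl','wb'))
im=viewer.capture('wrist'); save(im,'w13.png')
save(viewer.capture('scene'),'s13.png',(200,160,360,300),4,20)
save(viewer.capture('top'),'t13.png',(130,190,330,300),4,20)"
```

```text
jig [-109.4   -0.7  220.7] F [ 0.3 -0.6  0.3] t 12.05
```

View pics/w13.png

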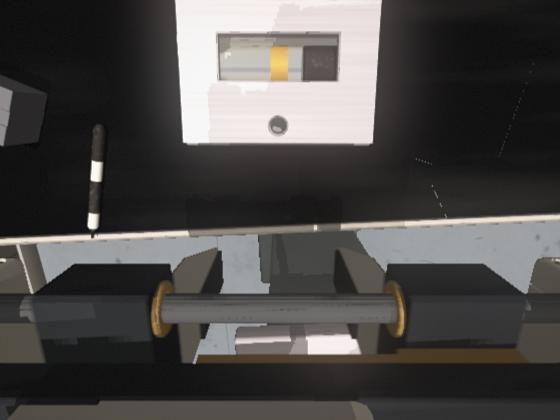

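View pics/s13.png

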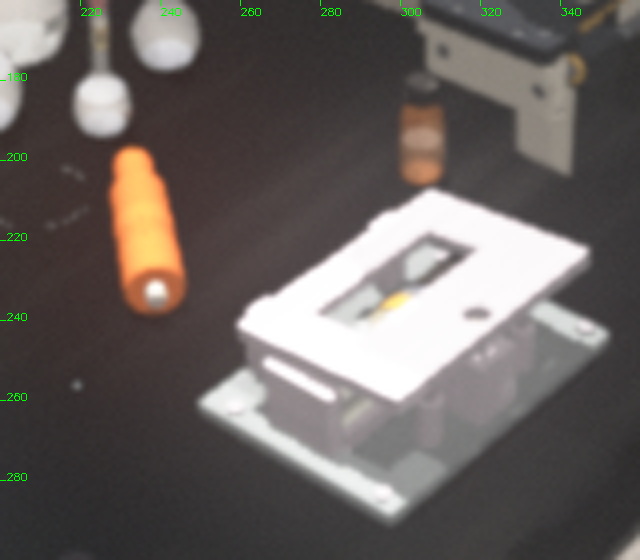

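View pics/t13.png

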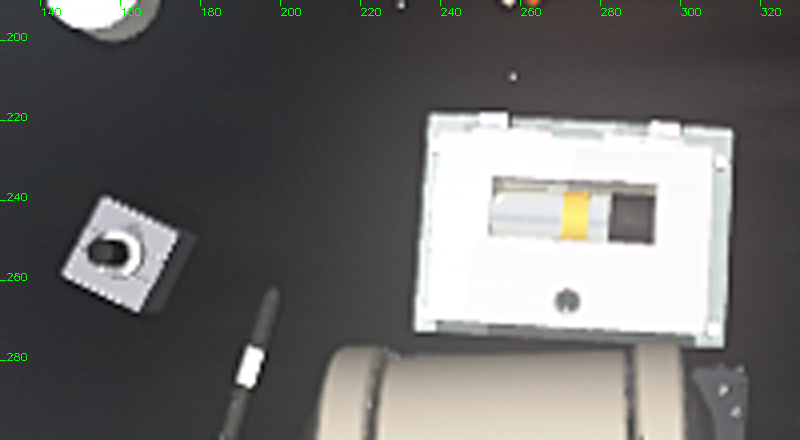

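The cover lies on its springs. Its hole is at (278,126) in the wrist view and about (269,265) in the top view, and the pin is still in its stand. I'll measure the hole.

```bash
python3 -c "
from fit import *
import pickle
o=pickle.load(open('o13.pkl','rb'))
c=cam('wrist',o)
im=cv2.cvtColor(cv2.imread('pics/w13.png'),cv2.COLOR_BGR2RGB)
save(im,'w13c.png',(255,105,305,150),10,5)
im=cv2.imread('pics/t13.png'); cv2.imwrite('pics/t13c.png',cv2.resize(im[260:330,520:620],None,fx=5,fy=5,interpolation=cv2.INTER_CUBIC))
print('wrist hole',back(c,(278,126),75),'fit post',J(p,[-45,0,53]), 'fit hole', J(p,[-45+.5,0,75]))
print('edge',back(c,(184,144),71),back(c,(373,144),71))
print('top hole',back(ct,(269.2,265),75))
# earlier post measured w2 (t=2.3 pose)
"
```

```text
wrist hole [432.10071957  84.35126815  75.        ] fit post [[429.96811439  85.56795936  53.        ]] fit hole [[430.46758025  85.54485394  75.        ]]
edge [419.75806205 172.50109936  71.        ] [411.68804002  -3.23515209  71.        ]
top hole [433.32419077  90.69318038  75.        ]
```

View pics/w13c.png

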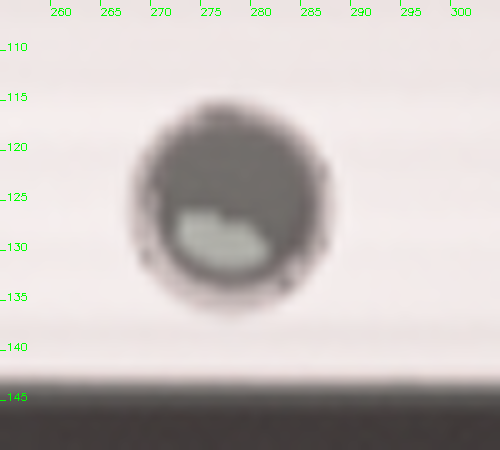

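View pics/t13c.png

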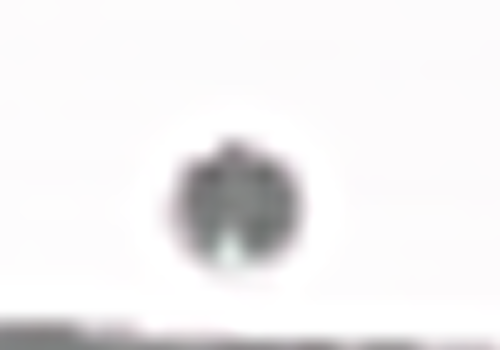

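```bash
cat >> fit.py <<'E'
def gw(x,y,ztip):
    o=status.get_obs(); q=np.array([x,y,ztip+178])-o['tool_pos']
    Rm=R.from_euler('xyz',o['tcp_rot']).as_matrix()
    print('t',round(o['time'],2),'pos',o['tool_pos'].round(1),'F',o['contact_force'].round(1),'w',round(o['grip_width'],1),'off mm',(Rm.T@q).round(1))
E
python3 -c "
from fit import *
import pickle
o=pickle.load(open('o13.pkl','rb'))
c=cam('wrist',o)
print('wrist hole',back(c,(277.7,126),75), 'top',back(ct,(271.85,265.4),75))
gw(396,372,220)"
```

```text
wrist hole [432.11316286  84.62238384  75.        ] top [432.3848616   84.11811093  75.        ]
t 12.2 pos [366.3  87.8 397.7] F [-0.4 -0.5  0.4] w 72.0 off mm [  16.4 -285.3   -0.3]
```

The wrist and top cameras agree on the hole at (432.2, 84.4), so the post lies at about (431.2, 84.4). Now to the pin.

Request:
play_rows([
  {"offset": [0.003, -0.048, 0], "twist": 0},
  {"offset": [0.003, -0.048, 0], "twist": 0},
  {"offset": [0.003, -0.048, 0], "twist": 0},
  {"offset": [0.003, -0.048, 0], "twist": 0},
  {"offset": [0.003, -0.048, 0], "twist": 0},
])

```text
time: 12.7
tool_pos: [392.3, 329.2, 397.0]
tcp_rot: [3.141, 0.001, -0.047]
contact_force: [1.5, -0.2, -0.3]
grip_width: 91.9
```

Request:
play_rows([
  {"offset": [0.001, -0.045, 0], "twist": 0},
  {"offset": [0, 0, 0], "twist": 0},
  {"offset": [0, 0, 0], "twist": 0},
  {"offset": [0, 0, 0], "twist": 0},
])

```text
time: 13.1
tool_pos: [395.2, 371.2, 397.3]
tcp_rot: [3.14, 0.001, -0.047]
contact_force: [0.3, -1.2, -0.4]
grip_width: 91.9
```

```bash
python3 -c "
from fit import *
gw(462,372,150)
o=status.get_obs(); import pickle; pickle.dump(o,open('o14.pkl','wb'))
im=viewer.capture('wrist'); save(im,'w14.png'); save(im,'w14c.png',(210,50,350,200),5,10)"
```

```text
t 13.1 pos [395.2 371.2 397.3] F [ 0.3 -1.2 -0.4] w 91.9 off mm [66.8 -4.  69.2]
```

View pics/w14c.png

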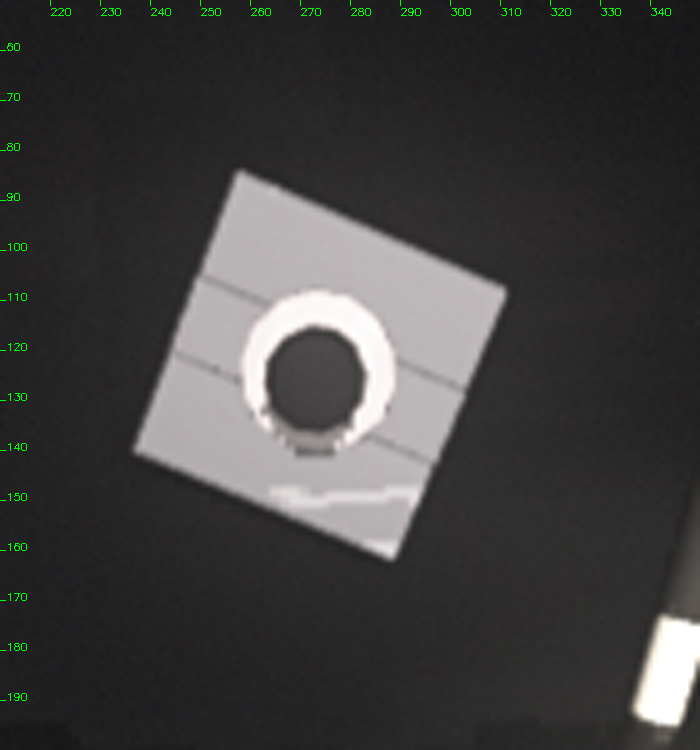

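```bash
python3 -c "
from fit import *
import pickle
c=cam('wrist',pickle.load(open('o14.pkl','rb')))
print(back(c,(273,126),92),back(c,(273.7,124.2),55),back(c,(273.5,123.7),50))
w=back(c,(273,126),92); gw(w[0],w[1],150)"
```

```text
[461.43833828 371.43089054  92.        ] [461.59825113 371.2605032   55.        ] [461.90251755 371.49816713  50.        ]
t 13.15 pos [395.2 370.9 397.7] F [-0.1  0.3  0.6] w 91.7 off mm [66.2 -3.8 69.6]
```

The pin is at (461.5, 371.4); the grip top, collar and stand centre agree to 0.5 mm, and the top camera gave (462, 372). I move over it.

Request:
play_rows([
  {"offset": [0.033, -0.002, 0.01], "twist": 0},
  {"offset": [0.033, -0.0018, 0.02], "twist": 0},
  {"offset": [0, 0, 0.04], "twist": 0},
  {"offset": [0, 0, 0], "twist": 0},
  {"offset": [0, 0, 0], "twist": 0},
])

```text
time: 13.65
tool_pos: [461.1, 371.7, 328.5]
tcp_rot: [3.141, 0.001, -0.048]
contact_force: [1.1, -0.4, 0.1]
grip_width: 91.9
```

```bash
python3 -c "
from fit import *
gw(461.5,371.4,57.5)
im=viewer.capture('wrist'); save(im,'w15.png')"
```

```text
t 13.65 pos [461.1 371.7 328.5] F [ 1.1 -0.4  0.1] w 91.9 off mm [ 0.6  0.2 93. ]
```

View pics/w15.png

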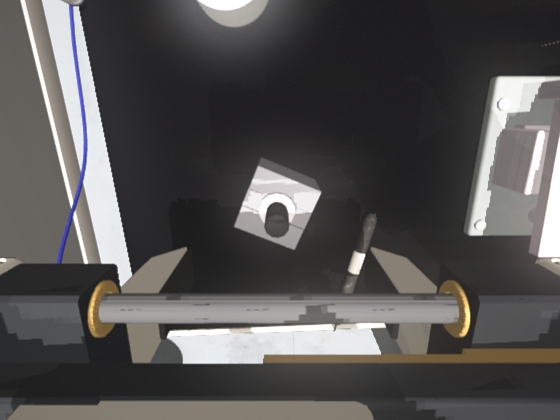

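The pin at (277,225) sits centred between the fingers. I descend.

Request:
play_rows([
  {"offset": [0.0005, 0, 0.035], "twist": 0},
  {"offset": [0, 0, 0.035], "twist": 0},
  {"offset": [0, 0, 0.015], "twist": 0},
  {"offset": [0, 0, 0.006], "twist": 0},
  {"offset": [0, 0, 0], "twist": 0},
])

```text
time: 14.2
tool_pos: [461.6, 372.8, 238.6]
tcp_rot: [-3.141, -0.002, -0.046]
contact_force: [0.3, 0.2, 0.4]
grip_width: 91.7
```

Request:
play_rows([
  {"offset": [0, 0, 0], "twist": 0},
  {"offset": [0, 0, 0], "twist": 0},
])

```text
time: 14.4
tool_pos: [461.8, 372.8, 239.0]
tcp_rot: [-3.14, -0.003, -0.046]
contact_force: [-0.6, -0.4, -0.5]
grip_width: 91.8
```

```bash
python3 -c "
from fit import *
gw(461.5,371.4,58)
im=viewer.capture('wrist'); save(im,'w16.png')"
```

```text
t 14.4 pos [461.8 372.8 239. ] F [-0.6 -0.4 -0.5] w 91.8 off mm [-0.3  1.4  3. ]
```

View pics/w16.png

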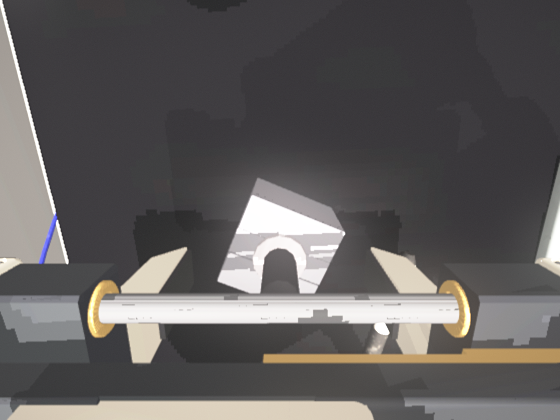

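Request:
play_rows([
  {"offset": [0, 0.0014, 0.003], "twist": 0},
  {"offset": [0, 0, 0], "twist": 0},
  {"offset": [0, 0, 0], "twist": 0},
])

```text
time: 14.75
tool_pos: [461.4, 371.0, 234.1]
tcp_rot: [3.141, 0.0, -0.047]
contact_force: [0.1, 0.2, -0.0]
grip_width: 92.2
```

Request:
play_rows([
  {"offset": [0, 0, 0], "twist": 0},
  {"offset": [0, 0, 0], "twist": 0},
  {"offset": [0, 0, 0], "twist": 0},
  {"offset": [0, 0, 0], "twist": 0},
  {"offset": [0, 0, 0], "twist": 0},
], jaw=255)

```text
time: 15.25
tool_pos: [461.4, 371.1, 234.2]
tcp_rot: [3.141, -0.0, -0.046]
contact_force: [0.2, -0.4, 0.4]
grip_width: 56.4
```

Request:
play_rows([
  {"offset": [0, 0, 0], "twist": 0},
  {"offset": [0, 0, 0], "twist": 0},
  {"offset": [0, 0, 0], "twist": 0},
  {"offset": [0, 0, 0], "twist": 0},
  {"offset": [0, 0, 0], "twist": 0},
])

```text
time: 15.75
tool_pos: [461.4, 371.1, 234.2]
tcp_rot: [-3.142, -0.0, -0.046]
contact_force: [-0.1, 0.2, -0.1]
grip_width: 17.3
```

Gripped: opening 17.3 mm on the 18 mm grip. I lift straight up and look.

Request:
play_rows([
  {"offset": [0, 0, 0], "twist": 0},
  {"offset": [0, 0, -0.015], "twist": 0},
  {"offset": [0, 0, -0.03], "twist": 0},
  {"offset": [0, 0, -0.035], "twist": 0},
  {"offset": [0, 0, -0.03], "twist": 0},
])

```text
time: 16.25
tool_pos: [461.3, 371.1, 345.6]
tcp_rot: [-3.142, -0.0, -0.046]
contact_force: [1.0, -0.2, -0.5]
grip_width: 17.1
```

Request:
play_rows([
  {"offset": [0, 0, 0], "twist": 0},
  {"offset": [0, 0, 0], "twist": 0},
  {"offset": [0, 0, 0], "twist": 0},
])

```text
time: 16.55
tool_pos: [461.1, 370.9, 342.8]
tcp_rot: [3.14, 0.002, -0.046]
contact_force: [0.2, -0.7, -0.8]
grip_width: 16.8
```

```bash
python3 -c "
from fit import *
gw(431.3,84.4,165)
im=viewer.capture('wrist'); save(im,'w17.png')
save(viewer.capture('scene'),'s17.png',(180,190,300,350),4,20)"
```

```text
t 16.55 pos [461.1 370.9 342.8] F [ 0.2 -0.7 -0.8] w 16.8 off mm [-16.4 287.5   0.3]
```

View pics/w17.png

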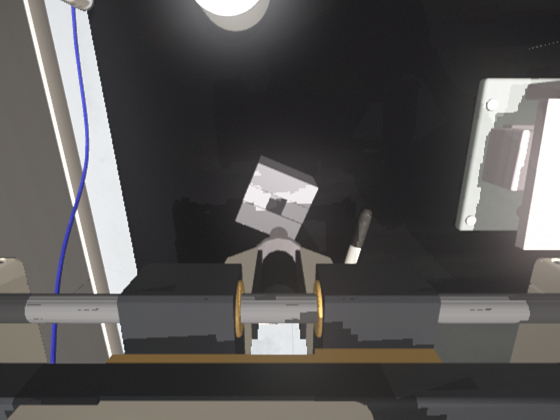

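View pics/s17.png

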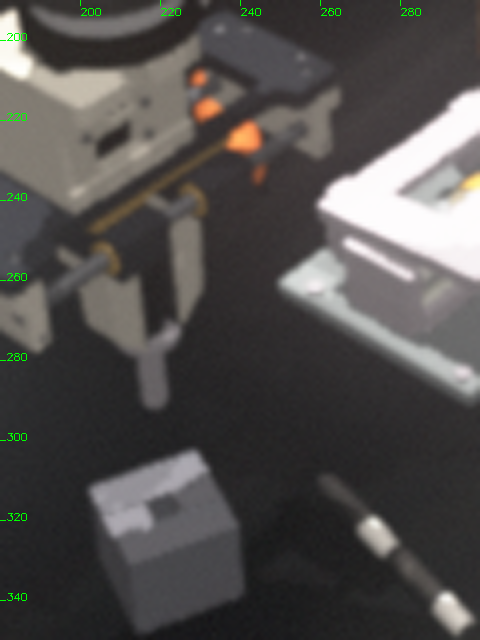

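```bash
python3 -c "
from fit import *
im=cv2.cvtColor(cv2.imread('pics/w17.png'),cv2.COLOR_BGR2RGB); save(im,'w17c.png',(220,210,340,300),6,10)
im=cv2.imread('pics/s17.png'); cv2.imwrite('pics/s17c.png',cv2.resize(im[240:430,60:240],None,fx=3.3,fy=3.3))
o=status.get_obs(); t=o['tool_pos']; c=cam('wrist',o)
for dz in (0,10,42,47,60,84):
  P=[t[0],t[1],t[2]-178-49+dz]; print(dz,proj(cs,P)[0].round(1),proj(c,P)[0].round(1),proj(ct,P)[0].round(1))
"
```

```text
0 [217.4 290.1] [276.6 231.1] [151.9 252.3]
10 [217.  286.2] [276.6 236.5] [150.6 252.1]
42 [215.4 273.2] [276.4 257.7] [146.1 251.4]
47 [215.2 271.2] [276.4 261.6] [145.4 251.3]
60 [214.6 265.7] [276.3 273. ] [143.5 251.1]
84 [213.3 255.5] [276.1 299.3] [139.8 250.5]
```

View pics/w17c.png

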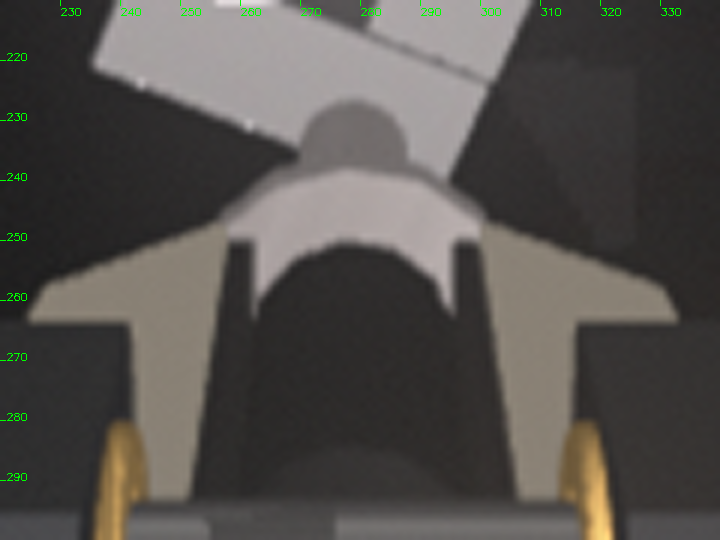

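View pics/s17c.png

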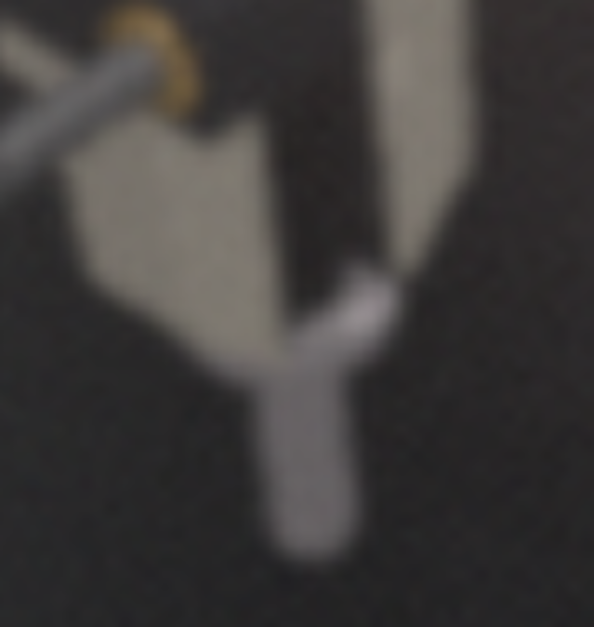

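```bash
python3 -c "
from fit import *
o=status.get_obs(); t=o['tool_pos']; c=cam('wrist',o)
for g in (48,49.5):
 for n,r,dz in (('tipfront r4',4,0),('tip r6',6,4),('collar bot',15,42),('collar top',15,47),('grip bottom',9,47)):
  P=[t[0]+r,t[1],t[2]-178-g+dz]; print(g,n,proj(c,P)[0].round(1))
"
```

```text
48 tipfront r4 [276.3 226.1]
48 tip r6 [276.2 225.3]
48 collar bot [275.1 233. ]
48 collar top [275.  236.4]
48 grip bottom [275.6 247. ]
49.5 tipfront r4 [276.4 225.3]
49.5 tip r6 [276.2 224.5]
49.5 collar bot [275.1 232.1]
49.5 collar top [275.  235.4]
49.5 grip bottom [275.6 245.9]
```

The pin is held upright. In the wrist view it appears about 1.8 px right of and 2 to 3 px below the calibrated prediction, so I aim with that relative offset, at about (432.6, 85.4).

Request:
play_rows([
  {"offset": [-0.0025, 0.04, 0], "twist": 0},
  {"offset": [-0.0025, 0.048, 0], "twist": 0},
  {"offset": [-0.0025, 0.048, 0], "twist": 0},
  {"offset": [-0.0025, 0.048, 0], "twist": 0},
  {"offset": [-0.0025, 0.048, 0], "twist": 0},
])

```text
time: 17.15
tool_pos: [437.4, 138.3, 343.4]
tcp_rot: [3.141, 0.001, -0.046]
contact_force: [1.0, -0.9, -1.1]
grip_width: 17.4
```

Request:
play_rows([
  {"offset": [-0.0025, 0.04, 0], "twist": 0},
  {"offset": [0, 0.0144, 0.015], "twist": 0},
  {"offset": [0, 0, 0.01], "twist": 0},
  {"offset": [0, 0, 0], "twist": 0},
  {"offset": [0, 0, 0], "twist": 0},
])

```text
time: 17.65
tool_pos: [433.2, 86.5, 318.8]
tcp_rot: [-3.142, 0.001, -0.045]
contact_force: [-0.4, 0.6, -0.4]
grip_width: 17.9
```

```bash
python3 -c "
from fit import *
gw(432.6,85.4,128)
im=viewer.capture('wrist'); save(im,'w18.png');save(im,'w18c.png',(220,180,340,280),6,10)
im=viewer.capture('scene'); save(im,'s18.png',(280,170,370,270),7,10)"
```

```text
t 17.65 pos [433.2  86.5 318.8] F [-0.4  0.6 -0.4] w 17.9 off mm [-0.6  1.2 12.8]
```

View pics/w18c.png

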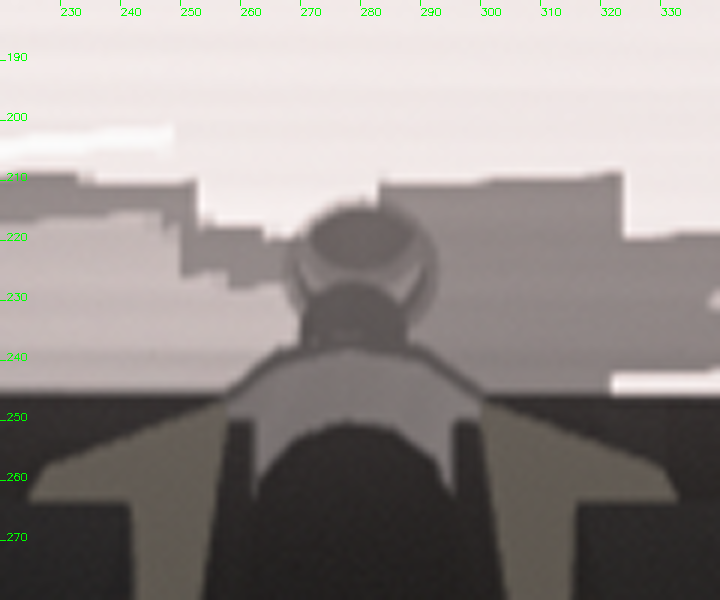

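View pics/s18.png

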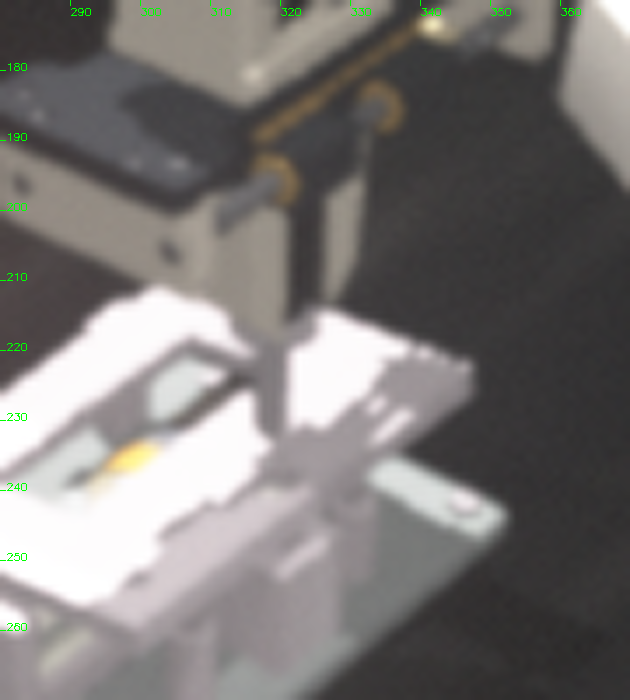

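The wrist view shows the pin (column 279, tip front at row 227) just in front of the cover hole (centre column 280, far edge at row 213.5), with the post's hole visible through it. I'll work out the relative offset.

```bash
python3 -c "
from fit import *
o=status.get_obs(); t=o['tool_pos']; c=cam('wrist',o); print(t)
for g in (47.5,48.2,49):
  zt=t[2]-178-g
  print(g,'collar top x',back(c,(279,237.8),zt+47)[0]-15,'grip', back(c,(279,250.3),zt+47)[0]-9,'tipfront',back(c,(279,227.2),zt)[0])
w=back(c,(280.2,213.6),76.3); print('hole far edge->centre',w[0]-8,w[1])
w=back(c,(280.2,213.6),75.5); print(w[0]-8,w[1], 'pin y',back(c,(279,232),92)[1])
for x in (271.5,): print('post near-edge? dark top row 214.8', back(c,(280.2,214.8),53)[0]-7.5)
"
```

```text
[433.32744632  86.64906131 319.37456174]
47.5 collar top x 433.15204751314513 grip 432.0603230840103 tipfront 437.2537198901329
48.2 collar top x 432.8763214202615 grip 431.75351318762375 tipfront 437.0037809013797
49 collar top x 432.56120588553733 grip 431.40287330603917 tipfront 436.71813634280454
hole far edge->centre 433.3026991098918 84.20019477343581
433.0538804611016 84.20620983315196 pin y 85.45916199090016
post near-edge? dark top row 214.8 425.55809632017576
```

Request:
play_rows([
  {"offset": [0, 0.0012, 0.005], "twist": 0},
  {"offset": [0, 0, 0.006], "twist": 0},
  {"offset": [0, 0, 0], "twist": 0},
  {"offset": [0, 0, 0], "twist": 0},
])

```text
time: 18.15
tool_pos: [433.0, 84.6, 308.0]
tcp_rot: [3.141, 0.001, -0.046]
contact_force: [-0.6, 0.6, -1.3]
grip_width: 17.4
```

```bash
python3 -c "
from fit import *
gw(433.2,85.4,118)
im=viewer.capture('wrist'); save(im,'w19c.png',(220,180,340,280),6,10)"
```

```text
t 18.15 pos [433.   84.6 308. ] F [-0.6  0.6 -1.3] w 17.4 off mm [ 0.2 -0.8 12. ]
```

View pics/w19c.png

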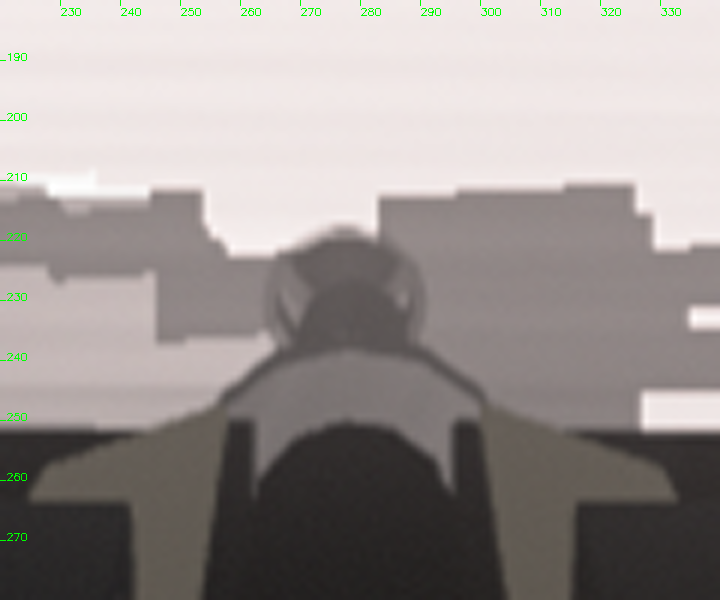

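The hole (column 277.6) is now 0.7 mm to the other side of the pin. I correct and go down gently.

Request:
play_rows([
  {"offset": [0, -0.0007, 0.002], "twist": 0},
  {"offset": [0, 0, 0.003], "twist": 0},
  {"offset": [0, 0, 0.003], "twist": 0},
  {"offset": [0, 0, 0], "twist": 0},
  {"offset": [0, 0, 0], "twist": 0},
])

```text
time: 18.7
tool_pos: [433.1, 85.2, 300.1]
tcp_rot: [3.141, 0.0, -0.046]
contact_force: [0.3, 0.8, -0.9]
grip_width: 17.5
```

Request:
play_rows([
  {"offset": [0, 0, 0.002], "twist": 0},
  {"offset": [0, 0, 0.003], "twist": 0},
  {"offset": [0, 0, 0.002], "twist": 0},
  {"offset": [0, 0, 0], "twist": 0},
])

```text
time: 19.1
tool_pos: [433.0, 85.2, 292.9]
tcp_rot: [3.141, 0.001, -0.046]
contact_force: [0.3, 0.6, -0.6]
grip_width: 17.4
```

```bash
python3 -c "
from fit import *
gw(433.2,85.4,118)
im=viewer.capture('wrist'); save(im,'w20c.png',(220,180,340,280),6,10)"
```

```text
t 19.1 pos [433.   85.2 292.9] F [ 0.3  0.6 -0.6] w 17.4 off mm [ 0.2 -0.2 -3.1]
```

View pics/w20c.png

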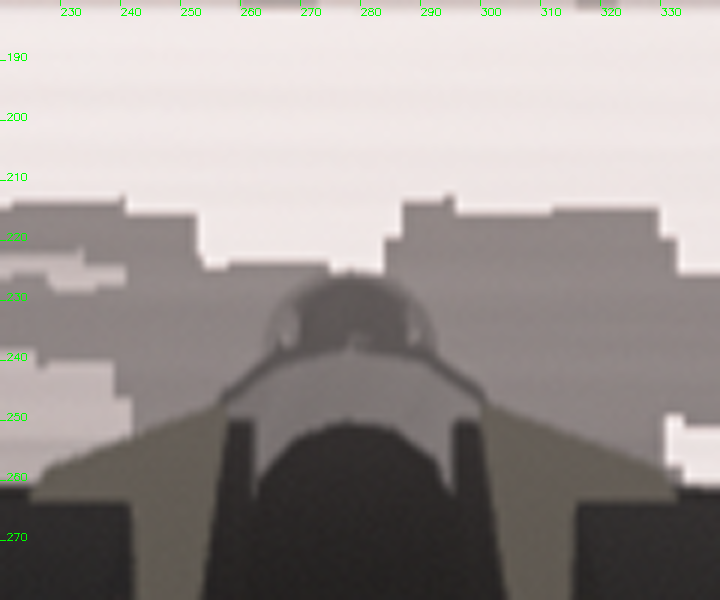

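The tip is inside the cover hole without force. I continue into the post.

Request:
play_rows([
  {"offset": [0, 0, 0.003], "twist": 0},
  {"offset": [0, 0, 0.003], "twist": 0},
  {"offset": [0, 0, 0.003], "twist": 0},
  {"offset": [0, 0, 0], "twist": 0},
])

```text
time: 19.55
tool_pos: [432.9, 85.2, 283.7]
tcp_rot: [3.141, 0.001, -0.046]
contact_force: [0.4, -0.3, -0.6]
grip_width: 17.5
```

Request:
play_rows([
  {"offset": [0, 0, 0.003], "twist": 0},
  {"offset": [0, 0, 0.003], "twist": 0},
  {"offset": [0, 0, 0.003], "twist": 0},
  {"offset": [0, 0, 0], "twist": 0},
])

```text
time: 19.95
tool_pos: [432.9, 85.2, 274.8]
tcp_rot: [3.141, 0.001, -0.046]
contact_force: [-0.0, -0.1, -0.2]
grip_width: 17.1
```

The tip is inside the post at about 49 mm, below the 53 mm mouth, with no force. On to the collar contact.

Request:
play_rows([
  {"offset": [0, 0, 0.003], "twist": 0},
  {"offset": [0, 0, 0.003], "twist": 0},
  {"offset": [0, 0, 0.003], "twist": 0},
  {"offset": [0, 0, 0.002], "twist": 0},
  {"offset": [0, 0, 0], "twist": 0},
])

```text
time: 20.45
tool_pos: [432.9, 85.2, 263.8]
tcp_rot: [3.141, 0.001, -0.046]
contact_force: [-1.5, 0.5, -1.2]
grip_width: 17.4
```

Request:
play_rows([
  {"offset": [0, 0, 0.002], "twist": 0},
  {"offset": [0, 0, 0.002], "twist": 0},
  {"offset": [0, 0, 0.002], "twist": 0},
  {"offset": [0, 0, 0], "twist": 0},
  {"offset": [0, 0, 0], "twist": 0},
])

```text
time: 20.95
tool_pos: [433.0, 85.2, 258.2]
tcp_rot: [3.141, 0.0, -0.046]
contact_force: [-3.0, 0.2, 4.1]
grip_width: 17.6
```

The collar is on the cover, with Fz 4 N rising and Fx -3 N. I ease 0.7 mm towards -x and continue.

Request:
play_rows([
  {"offset": [-0.0007, 0, 0.0015], "twist": 0},
  {"offset": [0, 0, 0.0015], "twist": 0},
  {"offset": [0, 0, 0], "twist": 0},
  {"offset": [0, 0, 0], "twist": 0},
])

```text
time: 21.35
tool_pos: [432.4, 85.2, 255.4]
tcp_rot: [3.142, -0.0, -0.046]
contact_force: [-2.7, 0.3, 4.9]
grip_width: 17.3
```

Request:
play_rows([
  {"offset": [0, 0, 0.0015], "twist": 0},
  {"offset": [0, 0, 0.0015], "twist": 0},
  {"offset": [0, 0, 0], "twist": 0},
  {"offset": [0, 0, 0], "twist": 0},
])

```text
time: 21.75
tool_pos: [432.2, 85.2, 252.4]
tcp_rot: [3.141, 0.0, -0.046]
contact_force: [-3.2, 0.5, 5.2]
grip_width: 17.5
```

Request:
play_rows([
  {"offset": [-0.0003, 0, 0.0015], "twist": 0},
  {"offset": [0, 0, 0.001], "twist": 0},
  {"offset": [0, 0, 0], "twist": 0},
  {"offset": [0, 0, 0], "twist": 0},
])

```text
time: 22.15
tool_pos: [431.9, 85.3, 250.9]
tcp_rot: [3.141, -0.001, -0.046]
contact_force: [-8.1, 0.6, 18.9]
grip_width: 17.6
```

```bash
python3 -c "
from fit import *
gw(432,85.2,73)
im=viewer.capture('wrist'); save(im,'w21.png')
im=viewer.capture('scene'); save(im,'s21.png',(230,170,370,290),5,10)"
```

```text
t 22.15 pos [431.9  85.3 250.9] F [-8.1  0.6 18.9] w 17.6 off mm [ 0.1  0.1 -0.1]
```

View pics/w21.png

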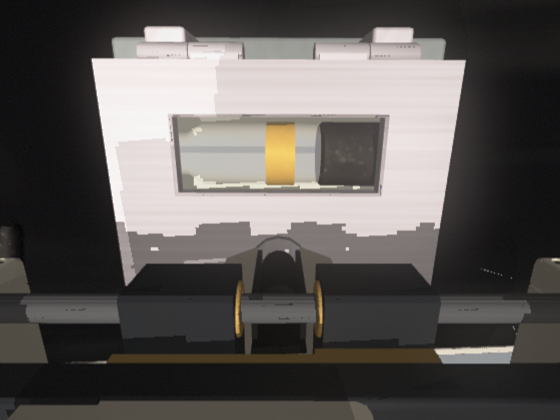

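View pics/s21.png

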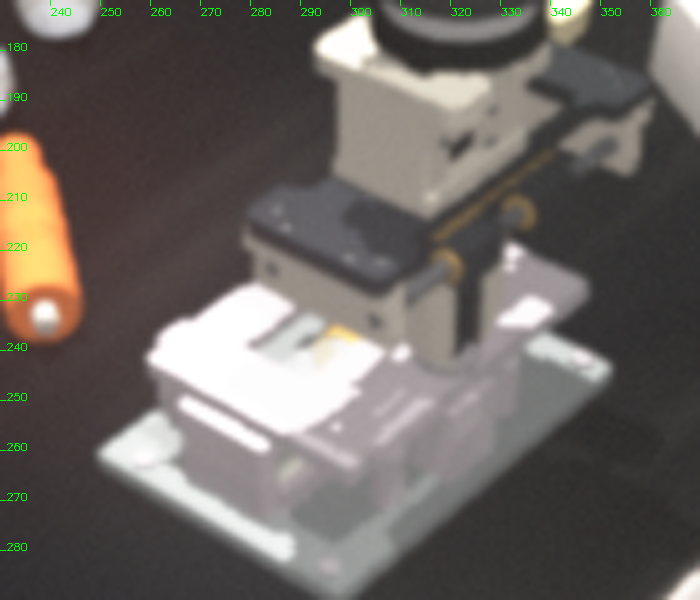

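The force jumped from 5 to 19 N in 1.5 mm: a hard stop at the expected home height (TCP 250.9 against 251.2). I relieve the lateral force a little and check the cover angle by projection.

Request:
play_rows([
  {"offset": [-0.0006, 0, 0], "twist": 0},
  {"offset": [0, 0, 0], "twist": 0},
  {"offset": [0, 0, 0], "twist": 0},
  {"offset": [0, 0, 0], "twist": 0},
])

```text
time: 22.65
tool_pos: [431.7, 85.3, 251.0]
tcp_rot: [3.142, -0.002, -0.046]
contact_force: [-6.5, -0.3, 16.2]
grip_width: 17.5
```

```bash
python3 -c "
from fit import *
o=status.get_obs(); c=cam('wrist',o); print(o['tool_pos'].round(1),o['contact_force'].round(1),o['tcp_rot'])
q=p.copy(); q[:2]+=[1,-.5]
for a in (0,.03,.08):
  print(a,'scene L,R near top',proj(cs,J(q,[cov(a,120,86,10),cov(a,120,-86,10)])).round(1).tolist(),'wrist window near corners',proj(c,J(q,[cov(a,69,52,10),cov(a,69,-52,10),cov(a,31,52,10),cov(a,31,-52,10)])).round(1).tolist())
im=viewer.capture('wrist'); save(im,'w22.png',(80,30,480,320),2,20)
im=viewer.capture('scene'); save(im,'s22.png',(250,210,370,290),6,10)"
```

```text
[431.7  85.3 251. ] [-6.5 -0.3 16.2] [ 3.14150797e+00 -1.95516674e-03 -4.62199732e-02]
0 scene L,R near top [[299.2, 262.7], [346.6, 225.1]] wrist window near corners [[177.8, 197.9], [377.0, 198.0], [170.9, 122.5], [383.7, 122.6]]
0.03 scene L,R near top [[299.1, 261.3], [346.5, 223.8]] wrist window near corners [[176.6, 198.3], [378.2, 198.4], [170.3, 121.9], [384.4, 122.0]]
0.08 scene L,R near top [[298.8, 259.0], [346.4, 221.5]] wrist window near corners [[174.4, 198.7], [380.3, 198.7], [169.2, 120.8], [385.5, 120.8]]
```

View pics/w22.png

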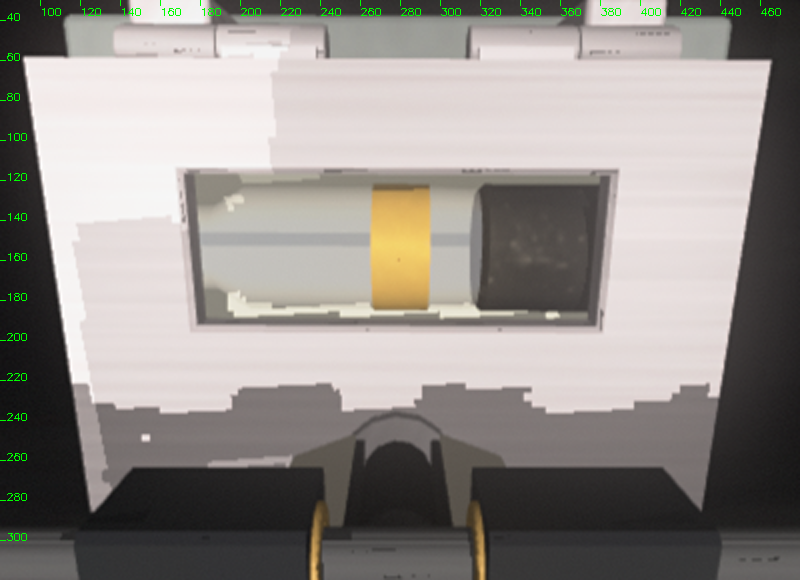

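View pics/s22.png

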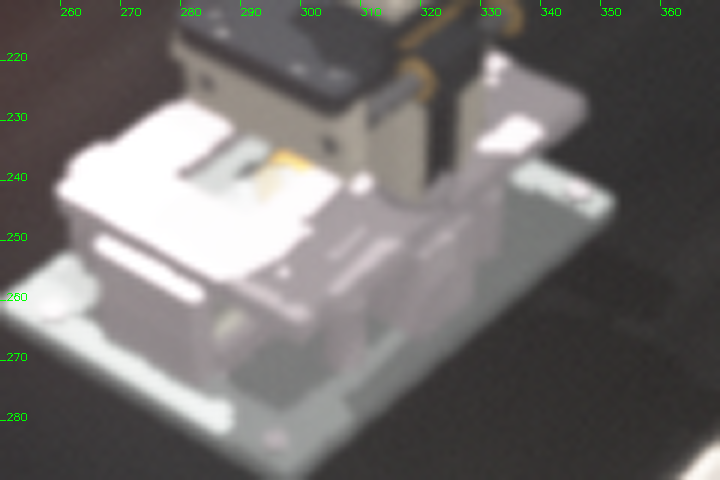

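The cover is shut by both views. The right corner dropped about 4 px in the scene, matching 0.08 to 0; the window's near/far width ratio of 0.932 fits 0 rad, since 0.08 would give 0.952. I add a bit of press for margin.

Request:
play_rows([
  {"offset": [-0.0002, 0, 0.0006], "twist": 0},
  {"offset": [0, 0, 0], "twist": 0},
  {"offset": [0, 0, 0], "twist": 0},
  {"offset": [0, 0, 0], "twist": 0},
  {"offset": [0, 0, 0], "twist": 0},
])

```text
time: 23.25
tool_pos: [431.6, 85.3, 250.8]
tcp_rot: [3.142, -0.003, -0.046]
contact_force: [-8.2, -0.1, 21.8]
grip_width: 17.3
```

Request:
play_rows([
  {"offset": [0, 0, 0], "twist": 0},
  {"offset": [0, 0, 0], "twist": 0},
  {"offset": [0, 0, 0], "twist": 0},
  {"offset": [0, 0, 0], "twist": 0},
  {"offset": [0, 0, 0], "twist": 0},
])

```text
time: 23.75
tool_pos: [431.5, 85.3, 250.8]
tcp_rot: [3.142, -0.003, -0.046]
contact_force: [-7.5, -0.4, 21.5]
grip_width: 17.2
```

It is steady at 21.5 N with no creep. A last look at the bystanders and the pin, then I hand in.

```bash
python3 -c "
from fit import *
save(viewer.capture('top'),'t23.png')
im=viewer.capture('wrist'); save(im,'w23.png',(180,90,400,320),3,20)"
```

```text
(no output)
```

View pics/t23.png

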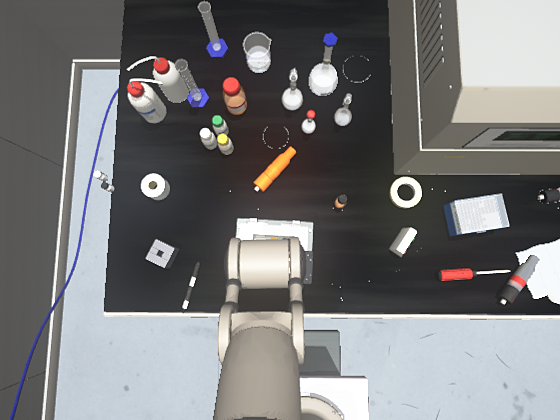

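View pics/w23.png

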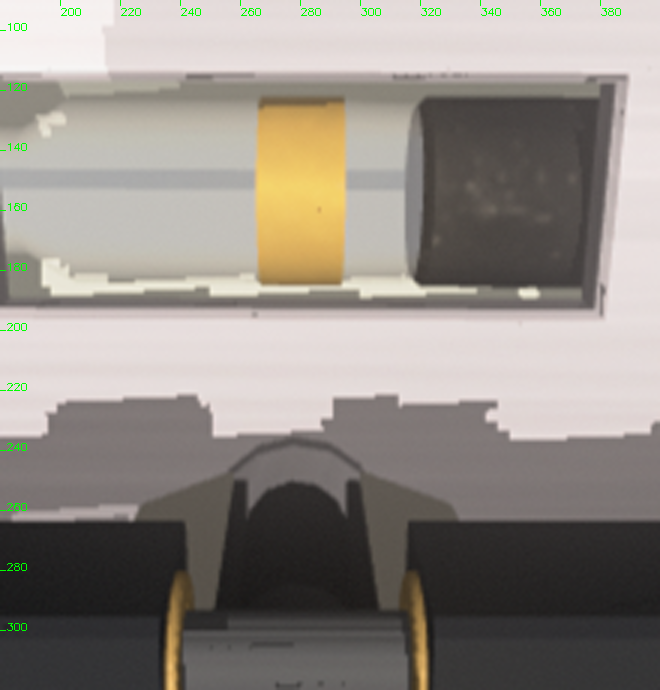

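The timer (403,241), dropper (340,201) and orange look-alike are where they started. The collar sits flush on the cover, held in the fingers.

```bash
python3 -c "
from plant import status,ticket
o=status.get_obs(); print(o['time'],o['tool_pos'].round(1),o['contact_force'].round(1),abs(o['dq']).max().round(4))
print(ticket.close_job())"
```

```text
23.85 [431.6  85.3 250.8] [-6.6  0.  22.6] 0.0017
the job is handed in; nothing more can be done
None
```

I did the whole job and handed it in at 23.9 s of the 64 s allowed; the hand-in gave no verdict.

**What I did:**
- I pushed the lamp about 21 mm along the trough. It slid at about 1.7 N, then the force rose to 12 N without further sliding, so it is against the end block.
- I folded the cover down onto its springs, took the pin from its stand and lowered it through the cover's hole into the post.
- I pressed until the collar reached a hard stop. The pin is still in the fingers and still being pressed.

**Last checks:**
- **Press:** it held steady at about 22 N downward, above the 15 N maximum needed, with no creep.
- **Pin height:** the tool stood at 250.8 mm against 251.2 mm expected with the pin home, and the collar looked flush on the cover.
- **Cover:** both the scene and wrist views fit an angle of about 0 rad.
- **Grip:** the fingers were 17.2 mm apart on the 18 mm grip.
- **Bystanders:** the timer and dropper bottle show at the same pixels as at the start.

**What failed or disagreed:**
- My first three approach calls were refused because the rows had no twist value. Nothing moved, and I sent them again.
- The wrist camera was about 1 mm off against the known grip position, so I aligned the pin relative to the hole in its picture.
- A sideways force of about 7 N remained at the end.

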